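Rack the specimen plates from the tip-out bin

ROBOT

A 7-joint arm with a two-finger parallel gripper is mounted at the origin on the work surface. World frame = base frame: x ahead of the robot, y to its left, z up, the work surface at z = 0. Lengths are in mm, angles in degrees, forces in N, time in s.
With the tool pointing down it reaches from about 400 to 875 mm from the base axis. Payload 6.5 kg.
Tool frame: the origin (TCP) lies at the very end of the fingers, on their centre line; the grasp point (between the pads) lies 19 mm behind it; z points along the fingers, x is the direction in which the jaws open and shut, and the axes are right-handed (so a half turn about z gives the same grasp; the last joint's range is limited). The gripper opens to 85 mm and grips with 20 to 120 N. Pads are 22 mm wide; open, the fingers measure 114 mm over their backs; the gripper's body (76 mm by 85 mm) begins 54 mm behind the grasp point. The pads swing forward as they close: fully open they stand 13 mm farther back than shut.
Start: joints at [-77.017, 30.733, -0.252, 88.115, 0.149, 61.152, -4.079], TCP at [187.609, 622.329, 192.19] pointing down, gripper open.
Joint ranges: [-154.64, 154.64], [-21.42, 123.67], [-72.66, 72.17], [13.99, 137.28], [-74.86, 254.86], [10.95, 109.41], [-158.01, 158.01]. Speed limits (degrees/s): [136.94, 136.94, 180, 180, 180, 180, 180].

INTERFACE

Orientations are given as a 3x3 rotation matrix whose columns are the frame's x, y, z axes.
In Python, from plant import r gives the robot as it stands.
- The arm moves only by the tool carry_out, never from a script. Its arguments are lists of equal length, an entry for each row: "xyz": the shift along the tool's x, y, z in mm, a list of three; "angular": the turn, a rotation vector about the tool's x, y, z in rad, a list of three. A call has 1 to 12 rows; each row shifts and turns the commanded pose from where the row before left it, along the tool's axes as they then stand; what a row does not reach is not made up. A row lasts 1/10 s, in which the tool goes at most 50 mm and 8.59 degrees, less where a joint would pass 70% of its speed; a pose out of reach is approached as far as the arm can. A call is refused whole if a number of a shift passes 50 or a number of a turn 0.15, either way. A call with a gripper value outside its range is refused whole. "fingers" is the opening in per cent of the stroke, from 0 (shut) to 100 (fully open), set as the call begins (left out, the last holds). The fingers move at their own pace and stop on an object; "squeeze" is the grip in N (left out, the last holds). Time passes only in rows, so rows that do not move let the fingers close. It gives the time, the measured TCP pose, the force and the opening at its end, in the units of the state.
- r.read_state(): the state, without advancing time (a new reading comes with each control period).
- r.read_camera(name): name is "scene" or "top" or "wrist"; returns the picture (480x640x3 uint8, red, green, blue); there is no depth.
- r.camera_params(name): a dict with "mtx" (3x3 intrinsics, pixels), "k1" (the pictures are not rectified: a ray, as slopes to the right and down, at radius r is drawn at 1 + k1 r^2 times it, then the intrinsics apply), "world_to_cam" (4x4, takes a point from world to camera coordinates). Camera axes: x right, y down, z forward; pixel columns grow to the right and rows downward; lengths in mm; the calibration is good to about 2 mm. A picture is of the moment at which its call begins: read the wrist's pose just before it. camera_params takes no time and is no camera call; for the wrist camera it gives the pose at the moment of the call.
- r.hand_in(): hands the job in, once; it reports no verdict.
Trained networks look in the newest picture that a camera, given by its name, has taken for a name from the list of things; names that differ only in an ending like _2 or _b are one class to them, and where a whole thing is asked for, a point or a joint stands for the part that bears it (a point fixed in the world has none). Each returns a list of dicts, best first, with "confidence" (0 to 1); they miss things now and then, are a little off and sometimes report something else, mostly with a low value. They report only what shows in the picture. A call takes as long as a camera call.
- r.boxes_of(camera, label): "centre" ([column, row] in pixels, amid what is visible of it).
- r.masks_of(camera, label): "mask" (480x640 bool, what is visible of it) and "centre" ([column, row] in pixels, amid what is visible of it).
The state is a dict: "t": time; "q": joint angles; "dq": joint speeds; "tau": joint torques, N m; "position": TCP position; "orientation": TCP orientation; "contact_force": force on the tool from outside, world axes, zero at the start; "ft_torque": the same for the moment, N m; "finger_gap": opening from 0.0 (shut) to 1.0 (fully open).
Only numpy, scipy, OpenCV 4.12 (cv2) and the standard library are available. Lean on these libraries where they do the work, as an engineer would, in place of code of your own. Each camera call takes 0.05 s, during which the arm holds its last target.

TASK

Tip the bin forward on its pivot as far as it goes, take out every metal plate standing at its back and stand each one on edge, upright and fully down, in a slot of its own in the white rack, centred along the slot. Then lay the steel lock bar in the saddles at the rack's two ends, over the plates and between their end stops, and swing the bin fully shut; the bar and the shutting may come in either order. Do not let a plate fall flat, and leave the other things on the bench where they are.

Things in the scene. Friction and masses are not known exactly. Their poses are not given: they have to be found in the camera images.
- housing: white fixed housing of the tip-out bin, 193 mm wide; origin on the bench on its centre line; front faces own -x, z up. Bin pivot along own y at x -40, z 12 mm. A roof (z 157 to 165 mm) covers x +55 to +105 mm, above the back of the bin: plates come out only after tipping. Side cheeks as tall as the roof at x +20 to +105, y +-91 mm; footplate x -75 to +105 (beside and under the bin, 6 mm).
- bin (a joint): tilt of the grey bin about its lower front edge, rad: 0 = shut (upright), grows as its top tips forward (housing's -x); 0.5 = fully tipped (stop). Stiff pivot (0.55 N m): stays where it is left; 10 to 15 N at the handle moves it. Bin 130 mm deep x 160 wide; front wall 75 mm tall, sides 45, back 60. White caps in the front compartment are part of it.
- bin_grooves (a point): middle of the bin floor's four grooves (floor level there), 97 mm behind the front face, 5 mm above the pivot's height when shut. Grooves run along x, 12 mm wide, 22 mm deep, centred at y -54, -18, +18, +54 mm, between the back wall (28 mm behind this point) and a 57 mm tall cross wall (28 mm in front). Axes turn with the bin.
- bin_handle (a point): middle of the bin's handle: a round steel bar 12 mm thick, 90 mm long along the housing's y, held 42 mm in front of the bin's front face and 68 mm above the pivot (when shut); free gap of 36 mm behind it. Can be pinched from above, across x. Its axes turn with the bin.
- bin_hinge (a point): point on the bin's pivot line, middle of the bin's lower front edge; axes turn with the bin (x to the back, z up the front wall, y along the pivot).
- rack: white fixed plastic rack, 70 mm (own x) x 304 mm (own y); origin on the bench under its centre. Ribs 22 mm tall form five slots along own x, open at both ends. A saddle post stands at each end, y 124 to 152 mm either side, 56 mm wide in x; its floor is 104 mm above the bench, with 14 mm tall side prongs 40 mm apart in x and an end stop at its outer edge (stops 292 mm apart).
- slot0 (a point): middle of the floor of rack slot 0: 8 mm above the bench, -72 mm along the rack's y; slot 12 mm wide (y), 22 mm deep, 64 mm long (x). Axes as the rack.
- slot1 (a point): middle of the floor of rack slot 1: 8 mm above the bench, -36 mm along the rack's y; slot 12 mm wide (y), 22 mm deep, 64 mm long (x). Axes as the rack.
- slot2 (a point): middle of the floor of rack slot 2: 8 mm above the bench, 0 mm along the rack's y; slot 12 mm wide (y), 22 mm deep, 64 mm long (x). Axes as the rack.
- slot3 (a point): middle of the floor of rack slot 3: 8 mm above the bench, 36 mm along the rack's y; slot 12 mm wide (y), 22 mm deep, 64 mm long (x). Axes as the rack.
- slot4 (a point): middle of the floor of rack slot 4: 8 mm above the bench, 72 mm along the rack's y; slot 12 mm wide (y), 22 mm deep, 64 mm long (x). Axes as the rack.
- saddle (a point): point midway between the two saddles, at the height of the saddle floors (104 mm above the bench, 6 mm above the tops of plates standing in the slots), on the rack's centre line. Axes as the rack. The laid bar's origin belongs here.
- plate0: loose aluminium specimen plate (two to four of plate0..3 are present, all alike; absent ones read None): 50 mm wide (own x), 8 mm thick (own y), 90 mm tall (own z), 0.07 kg; origin at the centre of its 50 x 8 mm bottom edge. Starts on edge in a groove at the back of the bin, x along the housing's x, z up; 68 mm stands clear of the groove.
- plate1: another specimen plate like plate0, or absent
- plate2: another specimen plate like plate0, or absent
- plate3: another specimen plate like plate0, or absent
- lock_bar: loose steel lock bar 276 mm long (own x), 30 mm wide (own y) x 12 mm thick, with a black grip block on its middle (40 mm long in x, 18 mm wide in y, from 12 to 42 mm above the bar's underside); 0.18 kg; origin at the centre of its underside. Starts lying on the bench between bin and rack, roughly along world x. Either way round is right.
- beaker: bystander: glass beaker, 64 mm across, 85 mm tall; origin at underside centre
- jar: bystander: amber jar, 60 mm across, 80 mm tall; origin at underside centre
- vial: bystander: glass vial, 26 mm across, 50 mm tall, behind the rack; origin at underside centre
- carton: bystander: cardboard carton 36 x 90 x 36 mm on the housing's roof; origin at underside centre
- dish: bystander: white dish, 90 mm across, 22 mm tall; origin at underside centre
- screwdriver: bystander: screwdriver lying on the bench
- wrench: bystander: wrench lying on the bench

How it is judged:
By the outcome, as a careful person would: the job done as asked, in the order asked, and still so for the second after the job is handed in, with the robot touching nothing.
Of plate0, plate1, plate2, plate3 only 2 to 4 are there at a start; the rules pass over those that are not, and their reading is None.
At some moment in a run one of lock_bar may be knocked a few centimetres aside while the robot is not near it.
It also fails if it takes over 210 s, if anything falls off the work surface, if the arm or the gripper's body presses on something with over 40 N, if the wrist force passes 120 N, or if a joint passes its speed limit or range.

## Working session

There is one attempt and no reset: what is moved stays moved. The work goes in short steps, Python scripts to look and compute and a tool call to move; the robot and the scene stay as the last step left them, time stands still between calls to the robot, and variables do not carry over. Pictures are saved under pics/ and viewed, and the job is handed in when it is done.

Besides the shell and the picture viewer there is one more tool, called as name(argument=value, ...), one argument or row to a line, values as JSON. carry_out: Moves the arm, as the interface text tells. Its arguments: {"type":"object","properties":{"xyz":{"type":"array"},"angular":{"type":"array"},"fingers":{"type":"number"},"squeeze":{"type":"number"}},"required":["xyz","angular"]}

```bash
ls; mkdir -p pics
python3 - <<'E'
from plant import r
import cv2,json
s=r.read_state()
for k,v in s.items(): print(k,v)
for c in ["scene","top","wrist"]:
    im=r.read_camera(c); cv2.imwrite(f"pics/a_{c}.png",im[:,:,::-1])
    p=r.camera_params(c); print(c,p)
E
```

```text
pics
t 0.0
q [-77.01656824  30.77963317  -0.25231021  88.17001922   0.14858335
  61.15118293  -4.07819925]
dq [ 0.02153811  0.02376452 -0.05053149  0.0351188  -0.0209282   0.0606153
  0.03364844]
tau [ 4.21156146e-04 -5.83412576e+01  1.04876228e+00 -2.59105539e+01
  1.23420311e-02  9.61158250e-03  1.16992794e-05]
position [187.45558322 621.65854408 191.2939363 ]
orientation [[ 2.88579335e-01  9.57455916e-01 -3.70160502e-04]
 [ 9.57454390e-01 -2.88579538e-01 -1.71481388e-03]
 [-1.74867944e-03  1.40448050e-04 -9.99998461e-01]]
contact_force [ 0.24391925 -0.06590273  0.52882543]
ft_torque [-0.01571347 -0.06274501 -0.01939975]
finger_gap 0.9993477766261003
scene {'mtx': array([[561.93919527,   0.        , 323.41537769],
       [  0.        , 561.93919527, 238.20350512],
       [  0.        ,   0.        ,   1.        ]]), 'k1': 0.006601511433819737, 'world_to_cam': array([[ 5.56185409e-01,  8.31014919e-01,  8.48502883e-03,
        -3.08030102e+02],
       [ 5.91037240e-01, -3.88353229e-01, -7.07005481e-01,
        -2.68044368e+02],
       [-5.84236914e-01,  3.98241101e-01, -7.07157163e-0
[... 522 characters left out ...]
4.22562123e-03, -9.98569292e-01,
         1.46543871e+03],
       [ 0.00000000e+00,  0.00000000e+00,  0.00000000e+00,
         1.00000000e+00]])}
wrist {'mtx': array([[360.77043891,   0.        , 322.63437914],
       [  0.        , 360.77043891, 235.12536012],
       [  0.        ,   0.        ,   1.        ]]), 'k1': 0.005798225012564099, 'world_to_cam': array([[ 2.88270391e-01,  9.57548271e-01, -1.22066950e-03,
        -6.49214201e+02],
       [ 9.10365233e-01, -2.73670238e-01,  3.10386442e-01,
        -4.20232437e+01],
       [ 2.96875940e-01, -9.05864760e-02, -9.50609682e-01,
         3.80054797e+02],
       [ 0.00000000e+00,  0.00000000e+00,  0.00000000e+00,
         1.00000000e+00]])}
```

View pics/a_scene.png

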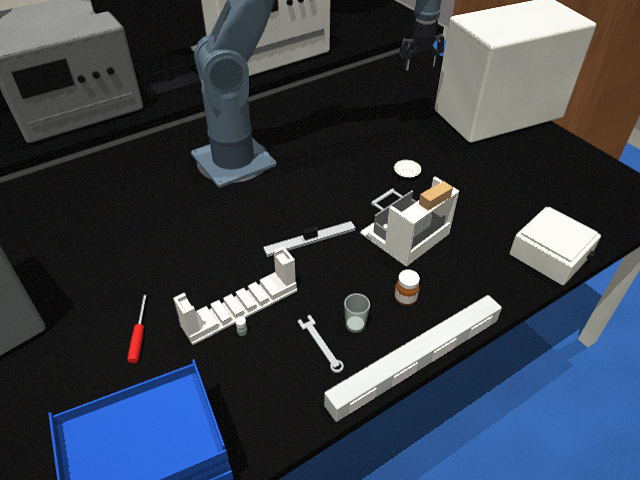

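View pics/a_top.png

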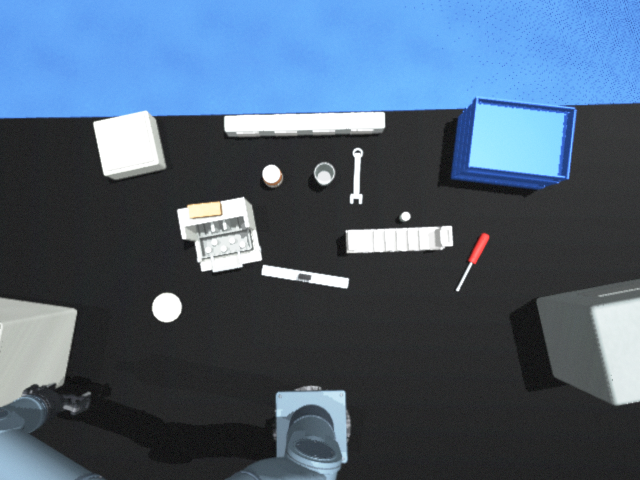

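View pics/a_wrist.png

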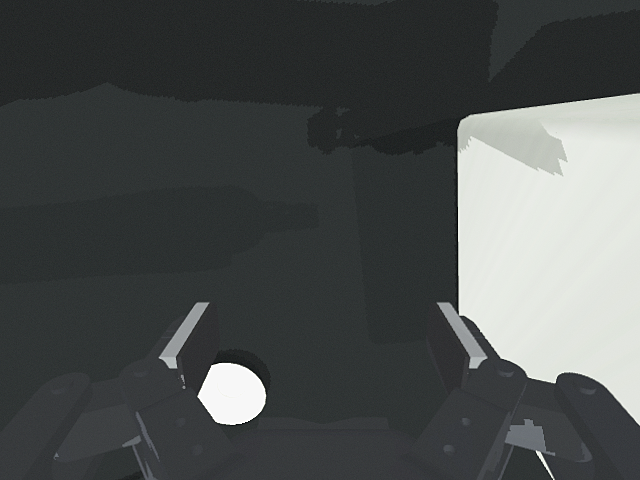

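```bash
cat > h.py <<'E'
import numpy as np, cv2
from plant import r
from scipy.spatial.transform import Rotation as R
def cp(c):
    p=r.camera_params(c); return p['mtx'],p['k1'],p['world_to_cam']
def proj(P,cam):
    K,k1,T=cam; P=np.atleast_2d(P); X=P@T[:3,:3].T+T[:3,3]
    s=X[:,:2]/X[:,2:]; q=(s**2).sum(1,keepdims=True); s=s*(1+k1*q)
    return s*[K[0,0],K[1,1]]+K[:2,2]
def ray(px,cam):
    K,k1,T=cam; d=(np.atleast_2d(px)-K[:2,2])/[K[0,0],K[1,1]]; s=d.copy()
    for _ in range(10): s=d/(1+k1*(s**2).sum(1,keepdims=True))
    v=np.c_[s,np.ones(len(s))]@T[:3,:3]; o=-T[:3,:3].T@T[:3,3]
    return o,v
def onz(px,z,cam):
    o,v=ray(px,cam); return o+v*((z-o[2])/v[:,2:])
def crop(im,x0,y0,x1,y1,f,name):
    cv2.imwrite(name,cv2.resize(im[y0:y1,x0:x1,::-1],None,fx=f,fy=f,interpolation=cv2.INTER_CUBIC))
def st():
    s=r.read_state(); return s
E
python3 - <<'E'
from h import *
im=r.read_camera("top"); c=cp("top")
crop(im,160,180,300,290,5.5,"pics/b_house.png")
crop(im,250,200,470,310,3.6,"pics/b_rack.png")
for l in ["housing","bin","rack","lock_bar","plate0","beaker","jar","vial","carton","dish","bin_handle"]:
    b=r.boxes_of("top",l)
    print(l,[(np.round(x['centre']).tolist(),round(x['confidence'],2),np.round(onz(x['centre'],0,c)[0]).tolist()) for x in b[:5]])
print(-c[2][:3,:3].T@c[2][:3,3])
w=cp("wrist");print(-w[2][:3,:3].T@w[2][:3,3], r.read_state()['position'])
E
```

```text
housing [([227.0, 238.0], 0.82, [594.0, 256.0, 0.0])]
bin [([223.0, 240.0], 0.87, [585.0, 269.0, 0.0]), ([223.0, 223.0], 0.63, [641.0, 268.0, 0.0])]
rack [([399.0, 237.0], 0.97, [582.0, -296.0, 0.0])]
lock_bar [([301.0, 279.0], 0.91, [457.0, 19.0, 0.0])]
plate0 [([224.0, 234.0], 0.63, [605.0, 265.0, 0.0]), ([213.0, 228.0], 0.6, [626.0, 301.0, 0.0]), ([221.0, 227.0], 0.5, [628.0, 273.0, 0.0]), ([479.0, 249.0], 0.35, [539.0, -550.0, 0.0])]
beaker [([325.0, 175.0], 0.88, [789.0, -64.0, 0.0]), ([224.0, 243.0], 0.66, [577.0, 264.0, 0.0]), ([301.0, 277.0], 0.41, [462.0, 19.0, 0.0])]
jar [([271.0, 174.0], 0.75, [797.0, 110.0, 0.0]), ([359.0, 179.0], 0.18, [775.0, -175.0, 0.0])]
vial [([406.0, 218.0], 0.6, [642.0, -321.0, 0.0])]
carton [([203.0, 209.0], 0.8, [687.0, 331.0, 0.0])]
dish [([168.0, 306.0], 0.6, [381.0, 446.0, 0.0]), ([401.0, 240.0], 0.15, [575.0, -304.0, 0.0])]
bin_handle []
[ 502.34015864  -29.2653366  1494.23052476]
[112.65580324 644.8529223  374.2356588 ] [187.61207122 622.34565751 192.20851773]
```

View pics/b_house.png

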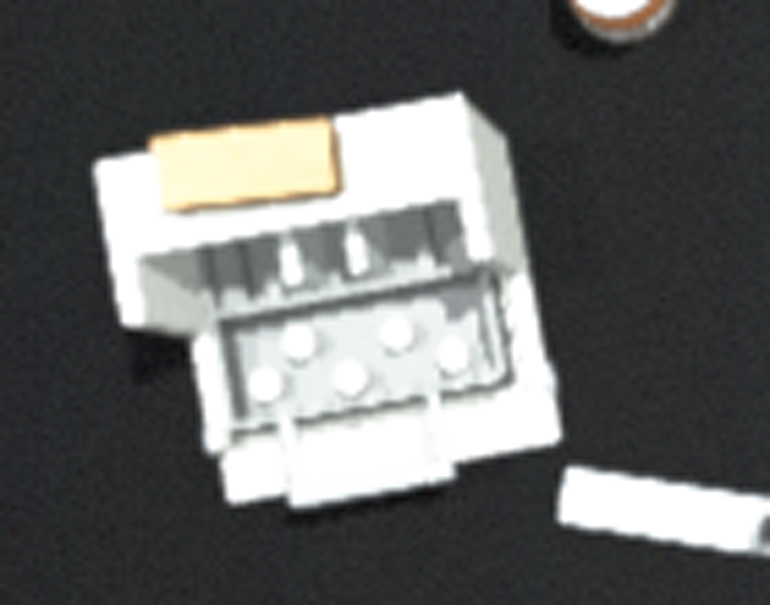

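View pics/b_rack.png

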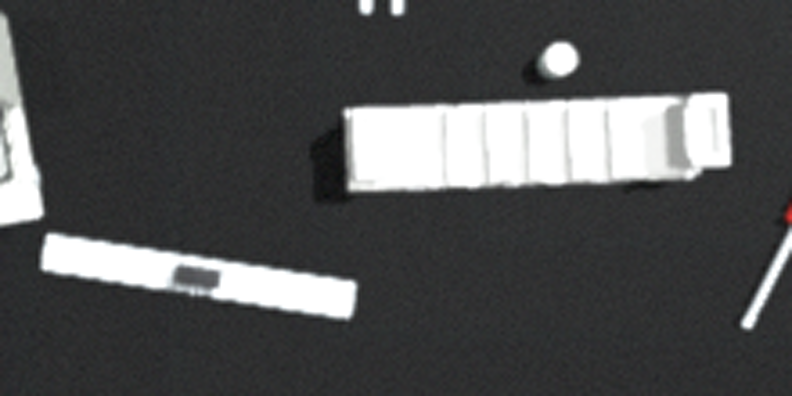

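carry_out(
  xyz=[
    [-20,36,-15],
    [-20,36,-15],
    [-20,36,-15],
    [-20,36,-15],
    [-20,36,-12],
    [-20,36,-12],
    [-20,36,-12],
    [-22,38,-11],
    [-22,38,-11],
    [-22,38,-11],
    [-22,38,-11],
    [-20,38,0],
  ],
  angular=[
    [0,0,0],
    [0,0,0],
    [0,0,0],
    [0,0,0],
    [0,0,0],
    [0,0,0],
    [0,0,0],
    [0,0,0],
    [0,0,0],
    [0,0,0],
    [0,0,0],
    [0,0,0],
  ],
)

```text
t: 1.95
position: [541.1, 256.1, 334.2]
orientation: [[0.289, 0.957, 0.003], [0.957, -0.289, 0.002], [0.002, 0.002, -1.0]]
contact_force: [0.3, 0.2, 0.8]
finger_gap: 0.996
```

carry_out(
  xyz=[
    [0,0,0],
    [0,0,0],
    [0,0,0],
    [0,0,0],
    [0,0,0],
    [0,0,0],
  ],
  angular=[
    [0,0,-0.12],
    [0,0,-0.12],
    [0,0,-0.12],
    [0,0,-0.12],
    [0,0,0],
    [0,0,0],
  ],
)

```text
t: 2.55
position: [539.2, 257.3, 332.2]
orientation: [[-0.183, 0.983, 0.0], [0.983, 0.183, 0.0], [0.0, 0.0, -1.0]]
contact_force: [-0.1, 0.8, -0.3]
finger_gap: 0.999
```

Run:
```python
from h import *
im=r.read_camera("wrist"); s=st(); print(s['t'],s['position'],s['orientation'],s['q'])
cv2.imwrite("pics/c.png",im[:,:,::-1])
```

```text
2.6 [539.22443144 257.27990923 332.24384102] [[-1.83270743e-01  9.83062475e-01  6.87049866e-05]
 [ 9.83062477e-01  1.83270741e-01  3.21206602e-05]
 [ 1.89850019e-05  7.34280716e-05 -9.99999997e-01]] [-34.73912221  19.10083227   6.58125642  86.50600929  -2.23007509
  74.51681972  72.63849799]
```

View pics/c.png

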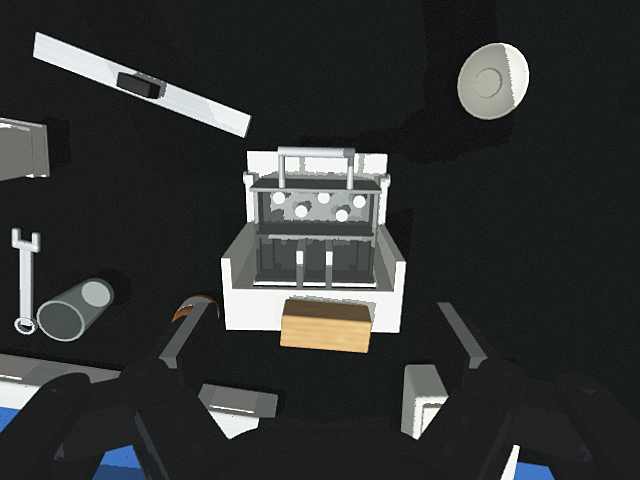

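Run:
```python
from h import *
im=cv2.imread("pics/c.png")[:,:,::-1]
crop(im,215,140,415,340,3,"pics/c2.png")
```

```text
(no output)
```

View pics/c2.png

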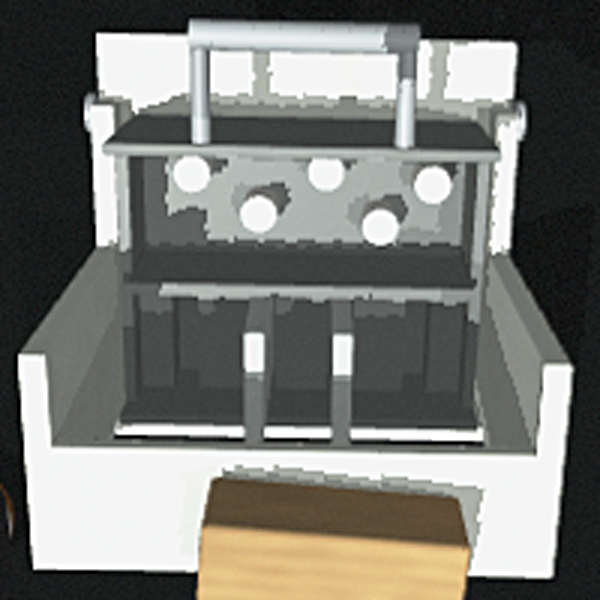

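```bash
cat > fit.py <<'E'
from h import *
from scipy.optimize import least_squares
def fitpose(obj,px,cams,x0):
    # obj Nx3, px Nx2, cams list per point
    def f(p):
        c,s=np.cos(p[2]),np.sin(p[2]); W=obj@np.array([[c,s,0],[-s,c,0],[0,0,1]])+[p[0],p[1],0]
        return np.concatenate([(proj(W[i],cams[i])[0]-px[i]) for i in range(len(px))])
    o=least_squares(f,x0,loss='soft_l1',f_scale=1.5); return o.x,f(o.x).reshape(-1,2)
E
python3 - <<'E'
from fit import *
c=cp("wrist")
L=[((20,-96.5,165),(18,352)),((20,96.5,165),(575,365)),((105,-96.5,165),(33,568)),((105,96.5,165),(555,578)),
((55,-86.5,165),(52,447)),((55,86.5,165),(530,455)),
((-40,-80,87),(104,150)),((-40,80,87),(501,157)),((-82,-45,80),(190,35)),((-82,45,80),(418,38)),((-75,0,6),(307,37))]
obj=np.array([l[0] for l in L],float); px=np.array([l[1] for l in L])/3+[215,140]
p,res=fitpose(obj,px,[c]*len(L),[600,260,.18]); print(p,np.degrees(p[2])); print(res.round(1))
E
```

```text
[5.83231905e+02 2.55716663e+02 1.64454247e-01] 9.422534276072815
[[-0.2  1. ]
 [-0.5  0.2]
 [-0.   0.1]
 [-0.8 -0.1]
 [ 0.1 -0. ]
 [ 2.2  0.3]
 [-0.8 -2.4]
 [ 0.7 -2. ]
 [-0.1  0.1]
 [ 0.3  0.7]
 [-0.   0.4]]
```

```bash
cat >> fit.py <<'E'
H=np.array([583.2,255.7,0]); HY=np.radians(9.42)
def Rz(a): return R.from_euler('z',a).as_matrix()
RH=Rz(HY)
def h2w(p): return RH@np.array(p,float)+H
def bin2h(p,th):  # bin coords rel pivot -> housing
    x,y,z=p; return np.array([-40+x*np.cos(th)-z*np.sin(th), y, 12+x*np.sin(th)+z*np.cos(th)])
def pose():
    s=st(); return np.array(s['position']),np.array(s['orientation'])
def go(P,Rt,P0=None,R0=None):
    """total tool-frame shift (current axes) then rotvec"""
    if P0 is None: P0,R0=pose()
    d=R0.T@(np.array(P)-P0); w=R.from_matrix(R0.T@Rt).as_rotvec()
    print("shift",d.round(1),"|",round(float(np.linalg.norm(d)),1),"rot",w.round(4)); return d,w
def toolR(xaxis,zaxis):
    z=np.array(zaxis,float);z/=np.linalg.norm(z);x=np.array(xaxis,float);x-=z*(x@z);x/=np.linalg.norm(x)
    return np.c_[x,np.cross(z,x),z]
E
python3 - <<'E'
from fit import *
Rt=toolR(RH[:,0],[0,0,-1])
print(h2w([-82,0,80]))
go(h2w([-82,0,150]),Rt)
E
```

```text
[502.30576262 242.27903286  80.        ]
shift [ -8.  -39.1 182.2] | 186.5 rot [ 0.0000e+00 -1.0000e-04  1.5907e+00]
```

carry_out(
  xyz=[
    [-8,-39,4],
    [0,0,16],
    [0,0,16],
    [0,0,16],
    [0,0,16],
    [0,0,16],
    [0,0,16],
    [0,0,16],
    [0,0,16],
    [0,0,16],
    [0,0,16],
    [0,0,16],
  ],
  angular=[
    [0,0,0],
    [0,0,0.145],
    [0,0,0.145],
    [0,0,0.145],
    [0,0,0.145],
    [0,0,0.145],
    [0,0,0.145],
    [0,0,0.145],
    [0,0,0.145],
    [0,0,0.145],
    [0,0,0.145],
    [0,0,0.141],
  ],
  fingers=40,
)

```text
t: 3.8
position: [502.5, 242.4, 151.7]
orientation: [[0.987, 0.158, 0.001], [0.158, -0.987, 0.0], [0.001, -0.0, -1.0]]
contact_force: [0.7, -0.3, -0.8]
finger_gap: 0.396
```

carry_out(
  xyz=[
    [0,0,0],
    [0,0,0],
    [0,0,0],
  ],
  angular=[
    [0,0,0],
    [0,0,0],
    [0,0,0],
  ],
)

```text
t: 4.1
position: [503.1, 242.6, 153.2]
orientation: [[0.986, 0.168, 0.001], [0.168, -0.986, 0.001], [0.002, -0.001, -1.0]]
contact_force: [-0.4, -0.5, -0.4]
finger_gap: 0.397
```

Run:
```python
from fit import *
im=r.read_camera("wrist"); s=st(); print(s['t'],s['position'],s['q'],s['finger_gap'])
cv2.imwrite("pics/d.png",im[:,:,::-1])
c=cp("wrist"); print(proj([h2w([-82,-45,80]),h2w([-82,45,80])],c))
go(h2w([-82,0,61]),toolR(RH[:,0],[0,0,-1]))
```

```text
4.15 [503.09978779 242.53831899 153.25384983] [-46.23583481  25.38492853  20.6703684  105.38113342 -11.22702556
  51.11677298 -10.66274726] 0.4029817298850167
[[319.60721126 285.00862119]
 [319.85728184 168.52352516]]
shift [-1.   0.2 92.3] | 92.3 rot [-0.0008 -0.0016  0.0043]
```

View pics/d.png

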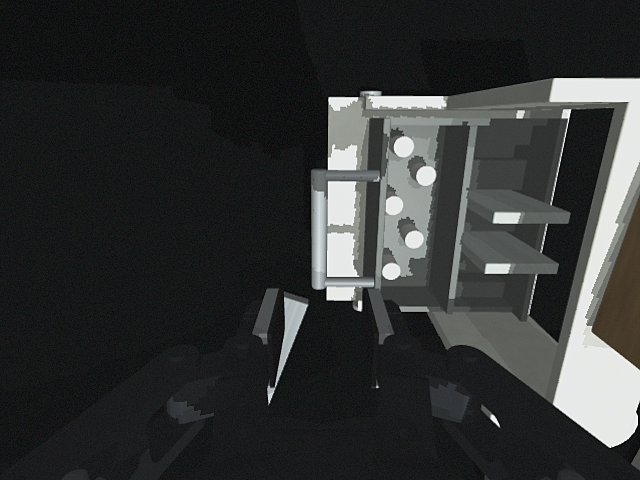

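carry_out(
  xyz=[
    [-1,0,23],
    [0,0,23],
    [0,0,23],
    [0,0,23],
    [0,0,0],
  ],
  angular=[
    [0,0,0],
    [0,0,0],
    [0,0,0],
    [0,0,0],
    [0,0,0],
  ],
)

```text
t: 4.65
position: [499.7, 241.3, 58.4]
orientation: [[0.986, 0.167, -0.004], [0.167, -0.986, -0.002], [-0.004, 0.001, -1.0]]
contact_force: [-0.8, -0.6, 0.1]
finger_gap: 0.401
```

carry_out(
  xyz=[
    [0,0,0],
    [0,0,0],
    [0,0,0],
    [0,0,0],
    [0,0,0],
    [0,0,0],
  ],
  angular=[
    [0,0,0],
    [0,0,0],
    [0,0,0],
    [0,0,0],
    [0,0,0],
    [0,0,0],
  ],
  fingers=0,
  squeeze=40,
)

```text
t: 5.25
position: [501.5, 242.1, 60.4]
orientation: [[0.986, 0.166, 0.0], [0.166, -0.986, 0.0], [0.0, -0.0, -1.0]]
contact_force: [0.3, -1.3, 0.6]
finger_gap: 0.001
```

Run:
```python
from fit import *
im=r.read_camera("wrist"); im2=r.read_camera("scene"); s=st(); print(s['t'],s['position'],s['finger_gap'],s['contact_force'])
cv2.imwrite("pics/e.png",im[:,:,::-1]); crop(im2,340,150,480,270,5.5,"pics/e2.png")
```

```text
5.35 [501.42980849 242.08108879  60.27670921] -0.001909851905721219 [ 0.56765475 -0.05202324 -0.10342126]
```

View pics/e.png

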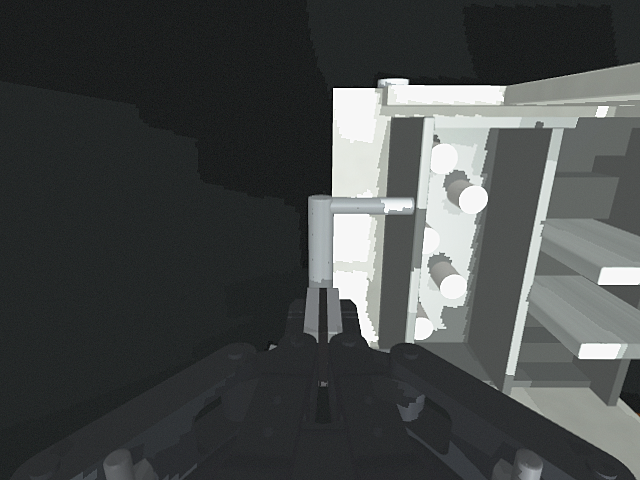

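View pics/e2.png

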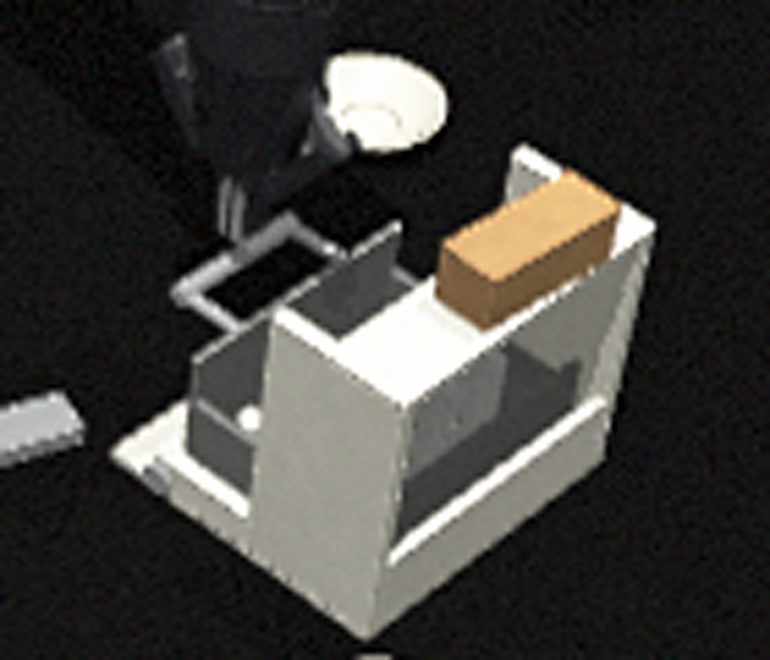

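Run:
```python
from fit import *
c=cp("wrist"); P,Rt=pose(); print(P)
print("tcp",proj([P,P-[0,0,19]],c), "handle", proj([h2w([-82,45,80]),h2w([-82,45,60]),h2w([-82,45,40]),h2w([-82,-11,80]),h2w([-40,80,87])],c))
t=cp("scene"); print("scene tcp",(proj([P,h2w([-82,-45,80]),h2w([-82,45,80]),h2w([-82,45,60])],t)-[340,150])*5.5)
t=cp("top"); print(proj([h2w([-82,-45,80]),h2w([-82,45,80])],t)-[160,180])
```

```text
[501.42980849 242.08108879  60.27670921]
tcp [[320.62581159 268.99121859]
 [320.75252466 256.30814806]] handle [[322.54294659 195.27090251]
 [322.5008964  187.24221424]
 [322.4667305  180.71878726]
 [322.21885701 304.58617969]
 [425.75031614 114.50959765]]
scene tcp [[228.77759636 284.25071933]
 [175.28363911 295.11279328]
 [289.40048837 220.35505536]
 [285.89718363 248.46309334]]
[[81.21752901 83.23433191]
 [51.96807722 88.77423175]]
```

Run:
```python
from fit import *
c=cp("wrist"); P,Rt=pose()
for y in (-11,0,11):
  for z in (-40,-30,-20,-13,0):
    print(y,z,proj([P+Rt@[0,y,z],P+Rt@[-42.5,y,z],P+Rt@[42.5,y,z]],c).round(0).tolist())
s=st(); print(s['position'],s['q'])
im=r.read_camera("wrist");crop(im,270,170,400,300+60,4,"pics/f.png")
```

```text
-11 -40 [[320.0, 282.0], [222.0, 282.0], [419.0, 282.0]]
-11 -30 [[320.0, 273.0], [228.0, 273.0], [413.0, 273.0]]
-11 -20 [[320.0, 265.0], [233.0, 265.0], [408.0, 265.0]]
-11 -13 [[320.0, 259.0], [236.0, 259.0], [405.0, 259.0]]
-11 0 [[321.0, 250.0], [242.0, 250.0], [400.0, 250.0]]
0 -40 [[320.0, 305.0], [224.0, 305.0], [416.0, 305.0]]
0 -30 [[320.0, 295.0], [230.0, 295.0], [411.0, 295.0]]
0 -20 [[320.0, 285.0], [234.0, 285.0], [406.0, 285.0]]
0 -13 [[321.0, 279.0], [238.0, 279.0], [403.0, 279.0]]
0 0 [[321.0, 269.0], [243.0, 269.0], [398.0, 269.0]]
11 -40 [[320.0, 327.0], [226.0, 327.0], [415.0, 327.0]]
11 -30 [[320.0, 315.0], [231.0, 315.0], [409.0, 315.0]]
11 -20 [[320.0, 305.0], [236.0, 305.0], [405.0, 305.0]]
11 -13 [[321.0, 298.0], [239.0, 298.0], [402.0, 298.0]]
11 0 [[321.0, 287.0], [244.0, 287.0], [397.0, 287.0]]
[501.42980849 242.08108879  60.27670921] [-43.88955327  33.11372722  17.80329339 108.68253892 -14.92151451
  40.43861617  -7.79482317]
```

View pics/f.png

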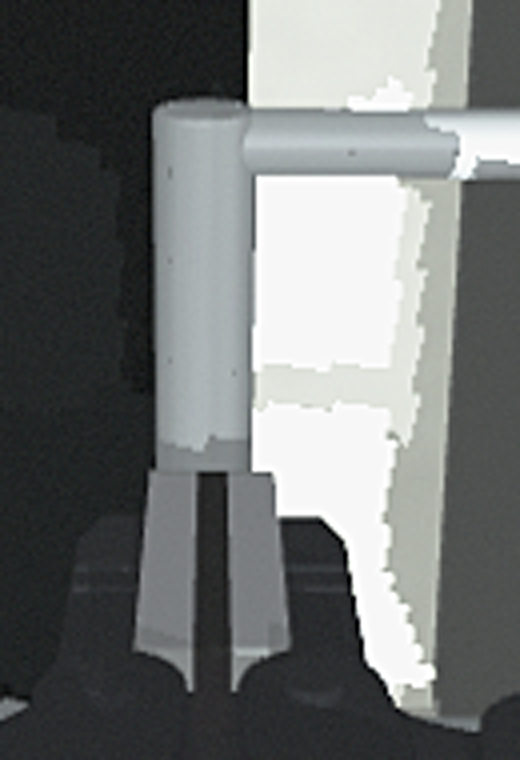

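Run:
```python
from fit import *
t=cp("scene"); P=np.array([187.6,622.3,192.2]); X=np.array([.2886,.9574,0])
for z in (0,13,30,45): print(z,proj([P+X*42+[0,0,z],P-X*42+[0,0,z]],t).round(1).tolist())
im=cv2.imread("pics/a_scene.png")[:,:,::-1]; crop(im,380,0,460,90,7,"pics/g.png")
```

```text
0 [[427.6, 78.9], [404.8, 82.4]]
13 [[428.2, 75.4], [405.2, 78.9]]
30 [[428.9, 70.8], [405.8, 74.3]]
45 [[429.5, 66.7], [406.3, 70.1]]
```

View pics/g.png

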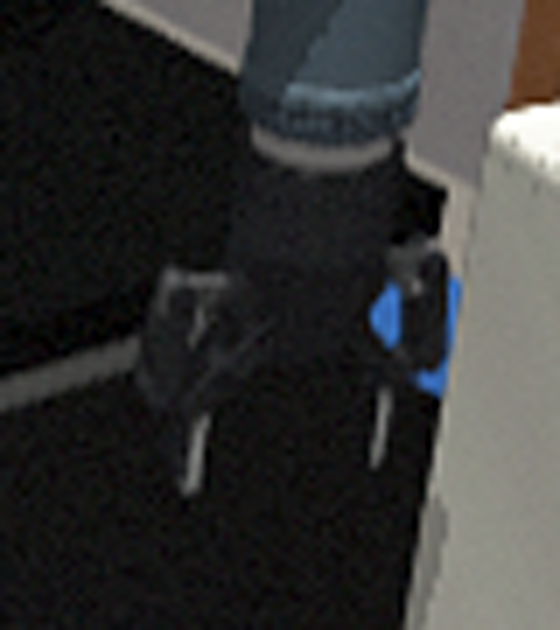

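carry_out(
  xyz=[
    [0,0,0],
    [0,0,0],
    [0,0,0],
    [0,0,0],
  ],
  angular=[
    [0,0,0],
    [0,0,0],
    [0,0,0],
    [0,0,0],
  ],
  fingers=40,
)

```text
t: 5.8
position: [501.4, 242.0, 60.2]
orientation: [[0.986, 0.166, -0.0], [0.166, -0.986, -0.0], [-0.0, 0.0, -1.0]]
contact_force: [0.2, 0.1, -0.8]
finger_gap: 0.398
```

carry_out(
  xyz=[
    [1,0,10],
    [0,0,10],
    [0,0,10],
    [0,0,0],
  ],
  angular=[
    [0,0,0],
    [0,0,0],
    [0,0,0],
    [0,0,0],
  ],
)

```text
t: 6.2
position: [500.9, 241.5, 28.2]
orientation: [[0.986, 0.166, -0.003], [0.166, -0.986, -0.002], [-0.003, 0.001, -1.0]]
contact_force: [0.2, 0.0, 0.1]
finger_gap: 0.399
```

carry_out(
  xyz=[
    [0,0,0],
    [0,0,0],
    [0,0,0],
    [0,0,0],
    [0,0,0],
    [0,0,0],
  ],
  angular=[
    [0,0,0],
    [0,0,0],
    [0,0,0],
    [0,0,0],
    [0,0,0],
    [0,0,0],
  ],
  fingers=0,
  squeeze=40,
)

```text
t: 6.8
position: [500.5, 241.7, 30.0]
orientation: [[0.986, 0.166, -0.003], [0.166, -0.986, -0.001], [-0.004, 0.0, -1.0]]
contact_force: [-6.1, -2.6, 2.7]
finger_gap: 0.123
```

Run:
```python
from fit import *
im=r.read_camera("wrist"); s=st(); print(s['t'],s['position'],s['finger_gap'],s['contact_force'])
cv2.imwrite("pics/h.png",im[:,:,::-1])
```

```text
6.85 [500.4671051  241.74701441  30.07990342] 0.12042869154827265 [-4.48490806 -1.28141812  2.07615128]
```

View pics/h.png

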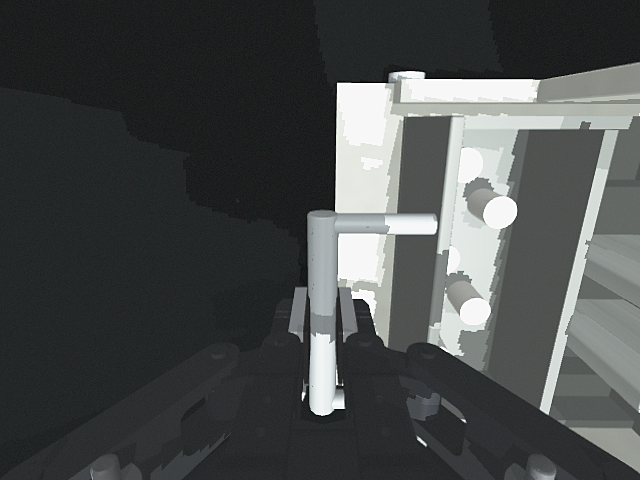

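carry_out(
  xyz=[
    [-3.4,0,2.2],
    [-3.2,0,2.3],
    [-3.1,0,2.5],
    [-3,0,2.7],
    [-2.8,0,2.8],
    [-2.7,0,2.9],
    [-2.5,0,3.1],
    [-2.4,0,3.2],
    [-2.2,0,3.3],
    [-2.1,0,3.4],
    [-1.2,0,2.2],
    [0,0,0],
  ],
  angular=[
    [0,0,0],
    [0,0,0],
    [0,0,0],
    [0,0,0],
    [0,0,0],
    [0,0,0],
    [0,0,0],
    [0,0,0],
    [0,0,0],
    [0,0,0],
    [0,0,0],
    [0,0,0],
  ],
)

```text
t: 8.05
position: [474.8, 237.6, 1.1]
orientation: [[0.986, 0.166, 0.001], [0.166, -0.986, 0.001], [0.001, -0.001, -1.0]]
contact_force: [-4.1, -2.0, 13.0]
finger_gap: 0.126
```

Run:
```python
from fit import *
im=r.read_camera("wrist"); s=st(); print(s['t'],s['position'],s['finger_gap'],s['contact_force'],s['orientation'])
cv2.imwrite("pics/i.png",im[:,:,::-1])
P,Rt=pose(); print(RH.T@(P-H), "expect",bin2h([-42,0,68],.5))
c=cp("wrist")
for th in (.4,.45,.5):
  print(th,proj([h2w(bin2h([0,80,75],th)),h2w(bin2h([-42,45,68],th)),h2w(bin2h([97,18,95],th))],c).round(0).tolist())
```

```text
8.1 [474.78951646 237.56654522   1.04955788] 0.12061444466857116 [-4.84707515 -1.37874387 13.40863363] [[ 9.86140081e-01  1.65912258e-01  9.28998517e-04]
 [ 1.65911432e-01 -9.86140242e-01  9.05203840e-04]
 [ 1.06630724e-03 -7.38526314e-04 -9.99999159e-01]]
[-109.91648647   -0.14534705    1.04955788] expect [-109.45940422    0.           51.53974159]
0.4 [[472.0, 112.0], [333.0, 216.0], [1039.0, 492.0]]
0.45 [[457.0, 112.0], [327.0, 214.0], [1029.0, 507.0]]
0.5 [[443.0, 112.0], [322.0, 212.0], [1012.0, 520.0]]
```

View pics/i.png

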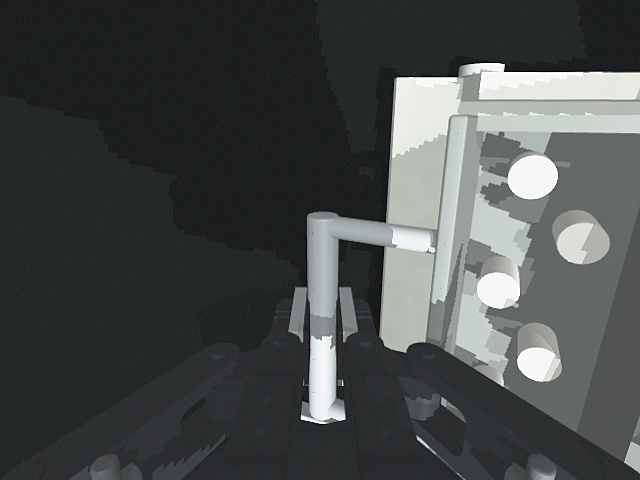

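carry_out(
  xyz=[
    [-1.0,0,2],
    [-0.5,0,1],
    [0,0,0],
  ],
  angular=[
    [0,0,0],
    [0,0,0],
    [0,0,0],
  ],
)

```text
t: 8.4
position: [473.6, 237.4, -1.4]
orientation: [[0.986, 0.166, 0.001], [0.166, -0.986, 0.001], [0.001, -0.001, -1.0]]
contact_force: [-6.6, -3.0, 20.9]
finger_gap: 0.119
```

carry_out(
  xyz=[
    [1.5,0,-3],
    [0,0,0],
    [0,0,0],
    [0,0,0],
    [0,0,0],
  ],
  angular=[
    [0,0,0],
    [0,0,0],
    [0,0,0],
    [0,0,0],
    [0,0,0],
  ],
  fingers=35,
)

```text
t: 8.9
position: [474.1, 237.4, -0.6]
orientation: [[0.986, 0.166, -0.0], [0.166, -0.986, -0.0], [-0.0, 0.0, -1.0]]
contact_force: [0.2, 0.8, -0.3]
finger_gap: 0.351
```

carry_out(
  xyz=[
    [0,0,-20],
    [0,0,-35],
    [0,0,-45],
    [0,0,-45],
    [0,0,-45],
    [0,0,-45],
    [0,0,-45],
    [0,0,-45],
    [0,0,-35],
    [0,0,0],
  ],
  angular=[
    [0,0,0],
    [0,0,0],
    [0,0,0],
    [0,0,0],
    [0,0,0],
    [0,0,-0.13],
    [0,0,-0.13],
    [0,0,-0.13],
    [0,0,-0.13],
    [0,0,0],
  ],
)

```text
t: 9.9
position: [476.6, 238.5, 364.7]
orientation: [[0.771, 0.636, 0.008], [0.636, -0.771, 0.005], [0.009, 0.001, -1.0]]
contact_force: [0.8, 0.4, 0.7]
finger_gap: 0.35
```

Run:
```python
from fit import *
im=r.read_camera("wrist"); s=st(); print(s['t'],s['position'],s['finger_gap'],s['contact_force'])
cv2.imwrite("pics/j.png",im[:,:,::-1])
im=r.read_camera("scene");crop(im,340,150,480,270,5.5,"pics/j2.png")
im=r.read_camera("top");crop(im,160,180,300,290,5.5,"pics/j3.png")
c=cp("wrist")
for th in (.4,.45,.5):
  print(th,proj([h2w(bin2h([0,80,75],th)),h2w(bin2h([0,-80,75],th)),h2w(bin2h([-42,45,68],th)),h2w(bin2h([-42,-45,68],th)),h2w(bin2h([97,18,95],th)),h2w(bin2h([97,-18,95],th))],c).round(0).tolist())
```

```text
9.95 [475.36961361 237.91614831 361.6925188 ] 0.35086226444295243 [-0.06267956 -0.21474188 -0.1775927 ]
0.4 [[384.0, 143.0], [320.0, 248.0], [343.0, 151.0], [310.0, 209.0], [422.0, 229.0], [404.0, 254.0]]
0.45 [[382.0, 141.0], [318.0, 247.0], [342.0, 150.0], [309.0, 208.0], [418.0, 227.0], [400.0, 252.0]]
0.5 [[379.0, 140.0], [315.0, 245.0], [340.0, 149.0], [307.0, 207.0], [413.0, 225.0], [396.0, 250.0]]
```

View pics/j.png

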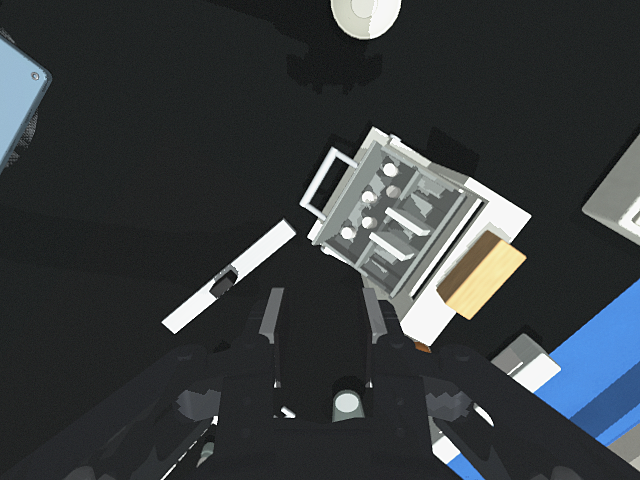

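View pics/j2.png

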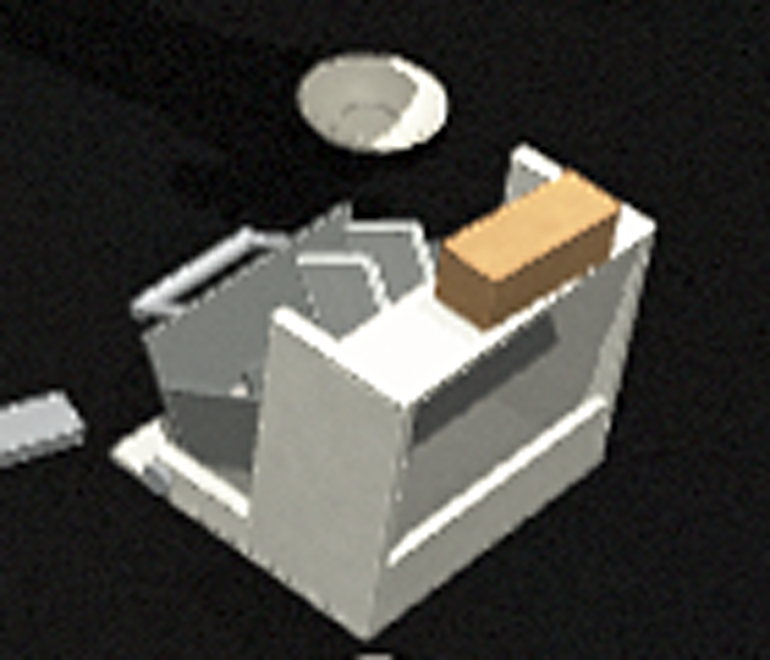

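carry_out(
  xyz=[
    [0,0,0],
    [0,0,0],
    [0,0,0],
    [0,0,0],
    [0,0,0],
    [0,0,0],
    [0,0,0],
    [0,40,20],
    [0,0,30],
    [0,0,0],
    [0,0,0],
  ],
  angular=[
    [0,0,-0.15],
    [0,0,-0.15],
    [0,0,-0.15],
    [0,0,-0.15],
    [0,0,-0.15],
    [0,0,-0.15],
    [0,0,-0.145],
    [0,0,0],
    [0,0,0],
    [0,0,0],
    [0,0,0],
  ],
)

```text
t: 11.15
position: [512.5, 243.5, 308.6]
orientation: [[-0.16, 0.987, -0.003], [0.987, 0.16, -0.002], [-0.001, -0.003, -1.0]]
contact_force: [-0.3, -0.2, 0.9]
finger_gap: 0.349
```

Run:
```python
from fit import *
im=r.read_camera("wrist"); s=st(); print(s['t'],s['position'],s['orientation'])
crop(im,200,80,420,300,2.7,"pics/k.png")
c=cp("wrist"); np.savez("camk.npz",K=c[0],k=c[1],T=c[2])
for th in (.45,.5,.55):
  print(th,((proj([h2w(bin2h([0,80,75],th)),h2w(bin2h([0,-80,75],th)),h2w(bin2h([-42,45,68],th)),h2w(bin2h([-42,-45,68],th)),h2w(bin2h([72,18,95],th)),h2w(bin2h([72,-18,95],th)),h2w([55,0,165])],c)-[200,80])*2.7).round(0).tolist())
```

```text
11.2 [513.2680245  243.92368231 309.90867349] [[-1.60407183e-01  9.87050774e-01 -5.51622445e-04]
 [ 9.87050919e-01  1.60407079e-01 -2.29500963e-04]
 [-1.38044959e-04 -5.81293045e-04 -9.99999822e-01]]
0.45 [[521.0, 290.0], [146.0, 291.0], [435.0, 201.0], [231.0, 202.0], [379.0, 453.0], [288.0, 454.0], [334.0, 661.0]]
0.5 [[520.0, 281.0], [146.0, 282.0], [435.0, 196.0], [231.0, 196.0], [379.0, 440.0], [288.0, 441.0], [334.0, 661.0]]
0.55 [[520.0, 273.0], [146.0, 274.0], [434.0, 191.0], [232.0, 191.0], [380.0, 427.0], [288.0, 427.0], [334.0, 661.0]]
```

View pics/k.png

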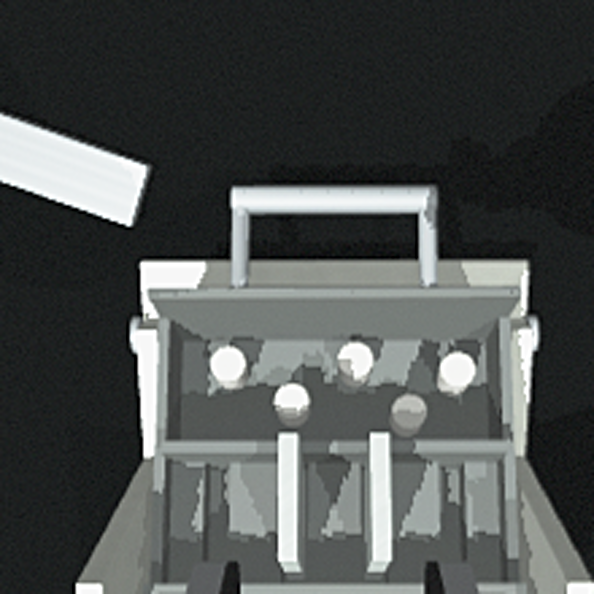

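```bash
cat >> fit.py <<'E'
G=50.5
def binR(th=.5):
    return toolR(RH[:,1], RH@np.array([np.sin(th),0,-np.cos(th)]))
def plateTCP(y,zb=75,back=0,xb=94,th=.5):
    Rt=binR(th); g=h2w(bin2h([xb,y,zb],th)); return g+Rt[:,2]*(G-back),Rt
E
python3 - <<'E'
from fit import *
for y in(-18,18):
    P,Rt=plateTCP(y,back=80); print(P); go(P,Rt)
print(plateTCP(-18)[0])
E
```

```text
[578.64144051 236.69765413 148.77337835]
shift [-17.6  63.5 161.1] | 174.0 rot [-0.5006  0.001  -0.0032]
[572.74930859 272.21219737 148.77337835]
shift [ 18.4  63.3 161.1] | 174.1 rot [-0.5006  0.001  -0.0032]
[616.47828277 242.97507306  78.5667734 ]
```

carry_out(
  xyz=[
    [0,0,0],
    [0,0,0],
    [0,0,0],
    [0,0,0],
    [-4.5,-5.5,25],
    [-4.5,-5.5,35],
    [-4.5,-5.5,35],
    [-4.1,-5,35],
    [0,0,28],
    [0,0,14],
    [0,0,0],
    [0,0,0],
  ],
  angular=[
    [-0.125,0,-0.001],
    [-0.125,0,-0.001],
    [-0.125,0,0],
    [-0.125,0,0],
    [0,0,0],
    [0,0,0],
    [0,0,0],
    [0,0,0],
    [0,0,0],
    [0,0,0],
    [0,0,0],
    [0,0,0],
  ],
  fingers=27,
)

```text
t: 12.4
position: [579.8, 237.3, 149.7]
orientation: [[-0.162, 0.865, 0.474], [0.987, 0.142, 0.079], [0.0, 0.481, -0.877]]
contact_force: [0.1, -0.8, 0.5]
finger_gap: 0.271
```

Run:
```python
from fit import *
im=r.read_camera("wrist"); s=st(); print(s['t'],s['position'],s['finger_gap'],s['contact_force'],s['q'])
cv2.imwrite("pics/l.png",im[:,:,::-1])
P,Rt=plateTCP(-18); go(P,Rt)
```

```text
12.45 [579.80610498 237.4293699  150.08680914] 0.2714528309568836 [-0.24100197  0.77173494 -0.42390961] [-45.93886123  19.85153707  15.35564428 122.04009339  25.7501739
  13.4097202   42.89638886]
shift [-0.6 -1.9 80.5] | 80.6 rot [ 0.0021 -0.0003 -0.0015]
```

View pics/l.png

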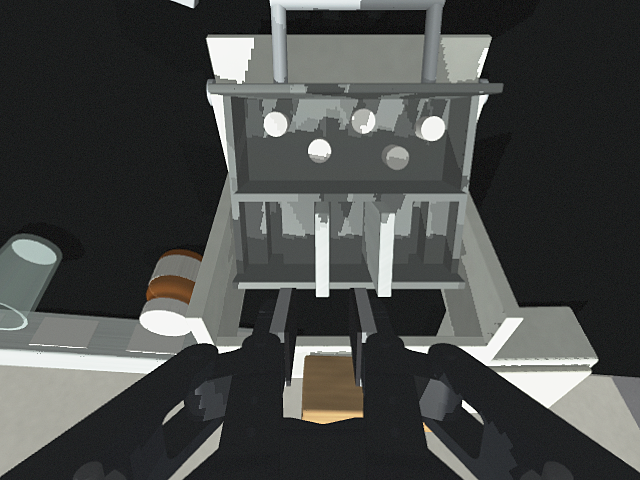

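```bash
cat >> fit.py <<'E'
def plateTCP2(y,tilt=.25,zb=75,xb=94,lift=0,th=.5):
    Rt=binR(tilt); g=h2w(bin2h([xb,y,zb+lift],th)); return g+Rt[:,2]*G,Rt
E
python3 - <<'E'
from fit import *
P0,R0=pose()
Pn,Rt=plateTCP2(-18,lift=70); d,w=go(Pn,Rt)
print("in new axes",Rt.T@(Pn-P0))
P2,_=plateTCP2(-18); print("descend in new axes",Rt.T@(P2-Pn))
E
```

```text
shift [ -0.6 -14.3   8.9] | 16.8 rot [ 0.2521 -0.0004 -0.0014]
in new axes [ -0.53122763 -11.57408616  12.21776017]
descend in new axes [-1.02841332e-15  1.73182771e+01  6.78238695e+01]
```

carry_out(
  xyz=[
    [-0.5,-14,0],
    [0,0,0],
    [0,0,9],
    [0,0,0],
    [0,0,0],
  ],
  angular=[
    [0.126,0,-0.001],
    [0.126,0,0],
    [0,0,0],
    [0,0,0],
    [0,0,0],
  ],
)

```text
t: 12.95
position: [572.5, 233.7, 133.1]
orientation: [[-0.161, 0.948, 0.274], [0.987, 0.157, 0.039], [-0.006, 0.276, -0.961]]
contact_force: [-0.3, -0.1, -0.0]
finger_gap: 0.271
```

Run:
```python
from fit import *
im=r.read_camera("wrist"); s=st(); print(s['t'],s['position'],s['finger_gap'],s['contact_force'],s['q'])
cv2.imwrite("pics/m.png",im[:,:,::-1])
P,Rt=plateTCP2(-18); go(P,Rt)
```

```text
13.0 [572.22550357 234.07185838 133.15234199] 0.27224361809201747 [-0.12198078  0.34773444 -0.15799949] [-28.71986596  23.74786004  -1.60649983 111.51821925  13.06099636
  30.47296549  58.82334408]
shift [ 2.  15.8 66.1] | 68.0 rot [ 0.0296  0.0063 -0.    ]
```

View pics/m.png

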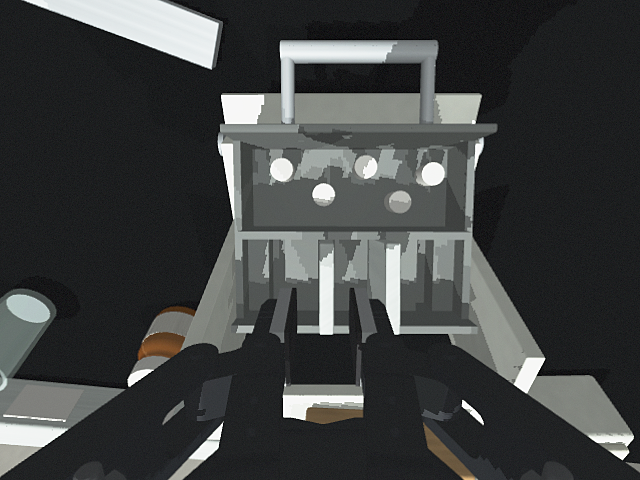

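carry_out(
  xyz=[
    [0,0,0],
    [0,0,0],
    [0,0,0],
  ],
  angular=[
    [0,0,0],
    [0,0,0],
    [0,0,0],
  ],
)

```text
t: 13.3
position: [573.3, 234.4, 133.6]
orientation: [[-0.162, 0.948, 0.273], [0.987, 0.157, 0.04], [-0.005, 0.276, -0.961]]
contact_force: [0.2, -0.9, 0.1]
finger_gap: 0.268
```

Run:
```python
from fit import *
s=st(); print(s['t'],s['position'],s['q'])
P,Rt=plateTCP2(-18); go(P,Rt)
```

```text
13.3 [573.27976214 234.37242501 133.60827572] [-28.60647369  23.79545608  -1.68358831 111.35766274  13.00345404
  30.55826872  58.90005247]
shift [ 1.8 14.6 66.2] | 67.9 rot [ 0.0297  0.0057 -0.0006]
```

carry_out(
  xyz=[
    [1.8,3,12],
    [0,3,12],
    [0,3,12],
    [0,3,12],
    [0,3,12],
    [0,1.6,6],
    [0,0,0],
    [0,0,0],
  ],
  angular=[
    [0.03,0.006,0],
    [0,0,0],
    [0,0,0],
    [0,0,0],
    [0,0,0],
    [0,0,0],
    [0,0,0],
    [0,0,0],
  ],
)

```text
t: 14.1
position: [605.7, 241.0, 73.9]
orientation: [[-0.162, 0.956, 0.243], [0.987, 0.157, 0.041], [0.001, 0.247, -0.969]]
contact_force: [-0.4, 0.2, -0.3]
finger_gap: 0.269
```

Run:
```python
from fit import *
im=r.read_camera("wrist"); s=st(); print(s['t'],s['position'],s['finger_gap'],s['contact_force'],s['q'])
cv2.imwrite("pics/n.png",im[:,:,::-1])
P,Rt=plateTCP2(-18); go(P,Rt)
```

```text
14.15 [605.78596209 241.13888194  74.24901205] 0.2698129362161404 [ 0.34065903 -0.43534325  0.17581111] [-26.73359209  32.24350177  -2.03879227 106.96330526  12.22542561
  27.74811232  60.82308217]
shift [ 0.1 -0.9  0.1] | 0.9 rot [-0.0001 -0.0005 -0.0016]
```

View pics/n.png

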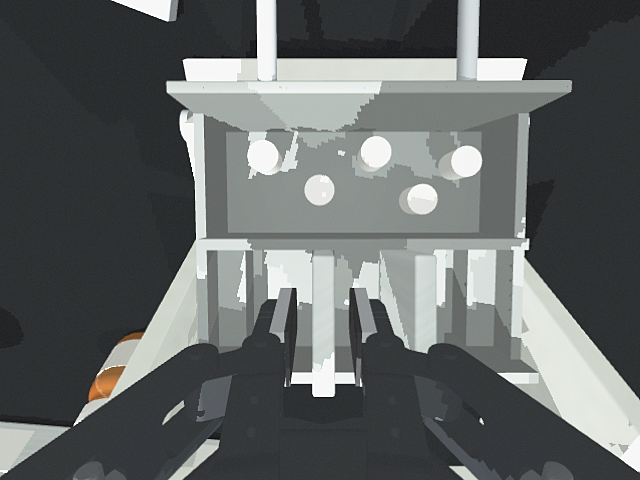

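Fingers straddle the left plate (column ~323, pads at 293/352). Closing.

carry_out(
  xyz=[
    [0,0,0],
    [0,0,0],
    [0,0,0],
    [0,0,0],
    [0,0,0],
    [0,0,0],
  ],
  angular=[
    [0,0,0],
    [0,0,0],
    [0,0,0],
    [0,0,0],
    [0,0,0],
    [0,0,0],
  ],
  fingers=0,
  squeeze=40,
)

```text
t: 14.75
position: [606.0, 241.2, 74.3]
orientation: [[-0.162, 0.956, 0.244], [0.987, 0.157, 0.041], [0.001, 0.248, -0.969]]
contact_force: [-1.4, -0.2, 4.5]
finger_gap: 0.09
```

Run:
```python
from fit import *
im=r.read_camera("wrist"); s=st(); print(s['t'],s['position'],s['finger_gap'],s['contact_force'])
cv2.imwrite("pics/o.png",im[:,:,::-1])
P,Rt=plateTCP2(-18); P2,_=plateTCP2(-18,lift=100); print(Rt.T@(P2-P))
# rack fit from top view
im=r.read_camera("top"); crop(im,335,215,465,265,6,"pics/o2.png")
im=r.read_camera("scene"); crop(im,165,240,305,350,5.5,"pics/o3.png")
```

```text
14.8 [606.05617228 241.17322954  74.30283976] 0.08757673094272397 [-0.95698727 -0.75334478  5.29464437]
[-3.04386082e-15 -2.47403959e+01 -9.68912422e+01]
```

View pics/o2.png

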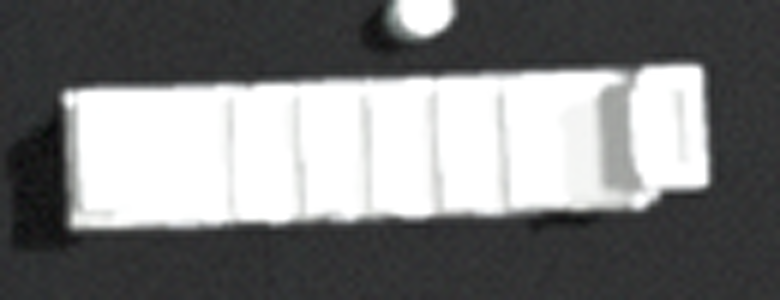

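View pics/o3.png

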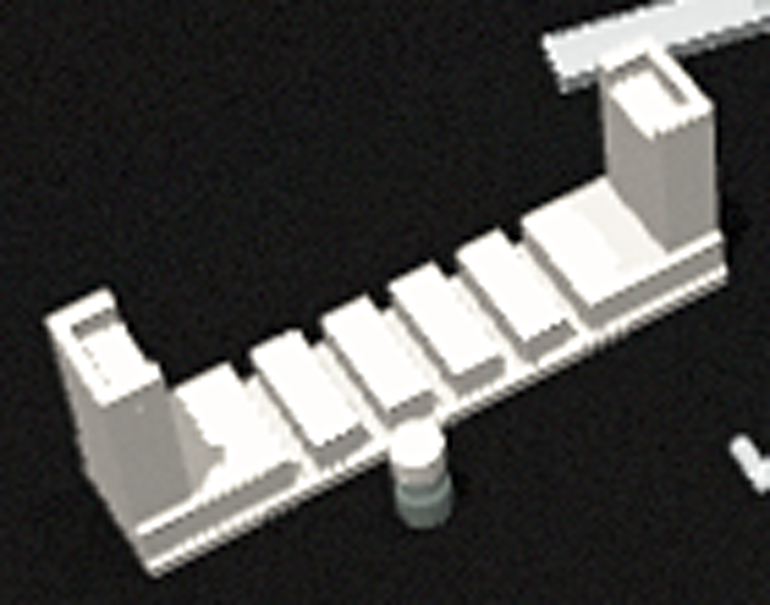

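carry_out(
  xyz=[
    [0,-1.2,-5],
    [0,-2.5,-9.7],
    [0,-2.5,-9.7],
    [0,-3.7,-14.5],
    [0,-3.7,-14.5],
    [0,-5,-19.4],
    [0,-6,-23],
    [0,2,-30],
    [0,5,-30],
    [0,8,-30],
    [0,4,-15],
    [0,0,0],
  ],
  angular=[
    [0,0,0],
    [0,0,0],
    [0,0,0],
    [0,0,0],
    [0,0,0],
    [0,0,0],
    [0,0,0],
    [0,0,0],
    [0,0,0],
    [0,0,0],
    [0,0,0],
    [0,0,0],
  ],
)

```text
t: 16.1
position: [552.3, 232.7, 270.8]
orientation: [[-0.162, 0.955, 0.248], [0.987, 0.156, 0.043], [0.003, 0.252, -0.968]]
contact_force: [0.2, 0.2, -1.3]
finger_gap: 0.092
```

Run:
```python
from fit import *
im=r.read_camera("wrist"); s=st(); print(s['t'],s['position'],s['finger_gap'],s['contact_force'],s['q'])
print(s['orientation'])
cv2.imwrite("pics/p.png",im[:,:,::-1])
# rack fit
t=cp("top"); c=cp("scene")
L=[((35,152,4),(65,92),0),((-35,152,4),(72,228),0),
((-28,-152,112),(708,187),0),((28,-152,112),(703,66),0),
((35,-152,4),(148,572),1),((35,152,4),(725,275),1),((35,-152,8),(138,528),1)]
off=[(335,215,6),(165,240,5.5)]
obj=np.array([l[0] for l in L],float); px=np.array([np.array(l[1])/off[l[2]][2]+off[l[2]][:2] for l in L]); cams=[[t,c][l[2]] for l in L]
p,res=fitpose(obj,px,cams,[582,-296,0]); print(p,np.degrees(p[2])); print(res.round(1))
```

```text
16.15 [551.34220233 232.06546421 268.5180151 ] 0.08719187886026353 [-0.3142259  -0.39798973 -1.46148537] [-26.51079171  12.96356082  -4.45451679 104.93174639   8.14741667
  48.93161084  63.94706033]
[[-0.16226632  0.9557459   0.24539644]
 [ 0.98674594  0.15680446  0.04177084]
 [ 0.00144305  0.24892194 -0.96852248]]
[ 5.74346012e+02 -2.78753266e+02  1.21178476e-02] 0.6943015255505526
[[-0.2  0.1]
 [-0.6 -0.7]
 [-1.5 -0.7]
 [-1.6  0.6]
 [-1.7 -0.5]
 [-1.6 -0.3]
 [-0.2  6.6]]
```

View pics/p.png

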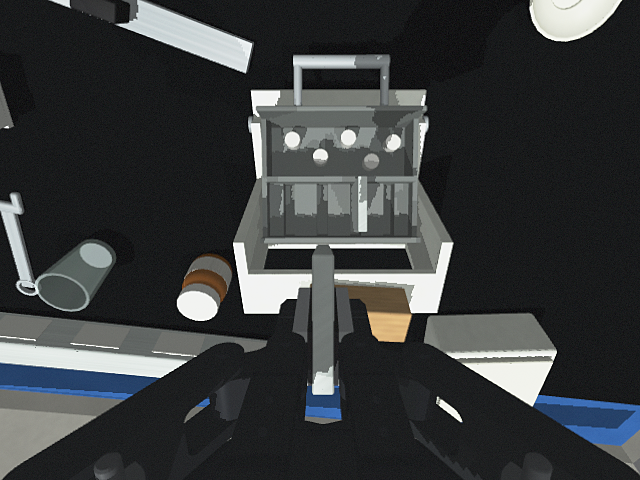

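carry_out(
  xyz=[
    [-20,-2,-12],
    [-35,-4,-15],
    [-42,-4,-15],
    [-42,-4,-10],
    [-42,-4,-8],
    [-42,-4,-6],
    [-42,-4,-6],
    [-42,-4,-2],
    [-42,-4,-2],
    [-38,-4,0],
    [-28,-3,0],
    [-12,-2,0],
  ],
  angular=[
    [0,0,0],
    [0,0,0],
    [0,0,0],
    [0,0,0],
    [0,0,0],
    [0,0,0],
    [0,0,0],
    [0,0,0],
    [0,0,0],
    [0,0,0],
    [0,0,0],
    [0,0,0],
  ],
)

```text
t: 17.35
position: [559.4, -202.3, 328.0]
orientation: [[-0.158, 0.958, 0.241], [0.987, 0.153, 0.039], [0.001, 0.244, -0.97]]
contact_force: [-0.6, -0.2, -1.6]
finger_gap: 0.091
```

carry_out(
  xyz=[
    [0,0,0],
    [0,0,0],
    [0,0,0],
    [0,0,0],
    [0,0,0],
    [0,0,0],
    [0,0,0],
  ],
  angular=[
    [0,0,0.14],
    [0.125,0,0],
    [0.125,0,0],
    [0.125,0,0],
    [0.125,0,0],
    [0,0,0],
    [0,0,0],
  ],
)

```text
t: 18.05
position: [561.1, -198.1, 327.8]
orientation: [[-0.029, 0.967, -0.253], [0.999, 0.037, 0.028], [0.036, -0.252, -0.967]]
contact_force: [-0.9, -0.4, -0.3]
finger_gap: 0.09
```

Run:
```python
from fit import *
im=r.read_camera("wrist"); s=st(); print(s['t'],s['position'],s['finger_gap'],s['contact_force'],s['q'])
print(s['orientation'])
cv2.imwrite("pics/q.png",im[:,:,::-1])
im=r.read_camera("scene"); crop(im,165,140,345,290,4,"pics/q3.png")
```

```text
18.1 [ 560.60666477 -198.9027261   329.26282845] 0.08785616279893681 [-0.803227   -1.5430391  -1.25384704] [  4.12586041  30.14860426  15.9373834   73.33584209  -4.72662182
  91.84237302 111.25717469]
[[-0.02726903  0.96756936 -0.25112931]
 [ 0.99900383  0.03525538  0.02735706]
 [ 0.03532351 -0.25013314 -0.96756688]]
```

View pics/q.png

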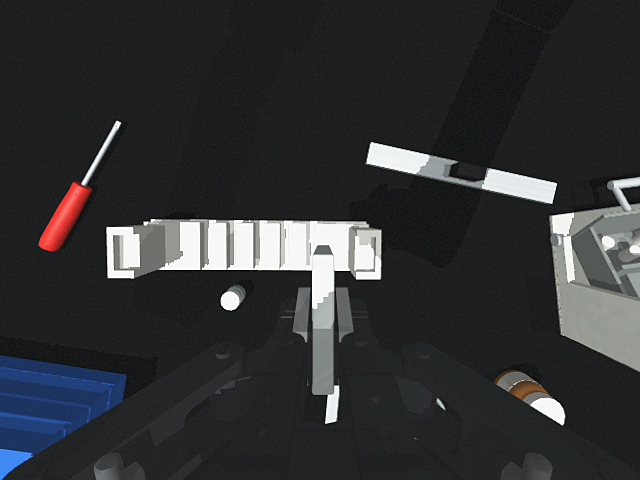

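View pics/q3.png

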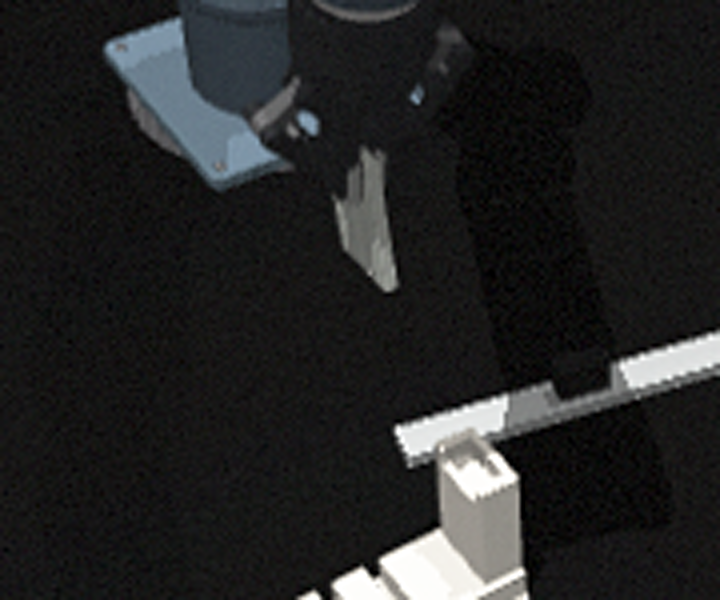

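Run:
```python
from fit import *
im=cv2.imread("pics/q.png")[:,:,::-1]
crop(im,100,205,250,295,5.3,"pics/r1.png");crop(im,240,205,390,295,5.3,"pics/r2.png")
```

```text
(no output)
```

View pics/r1.png

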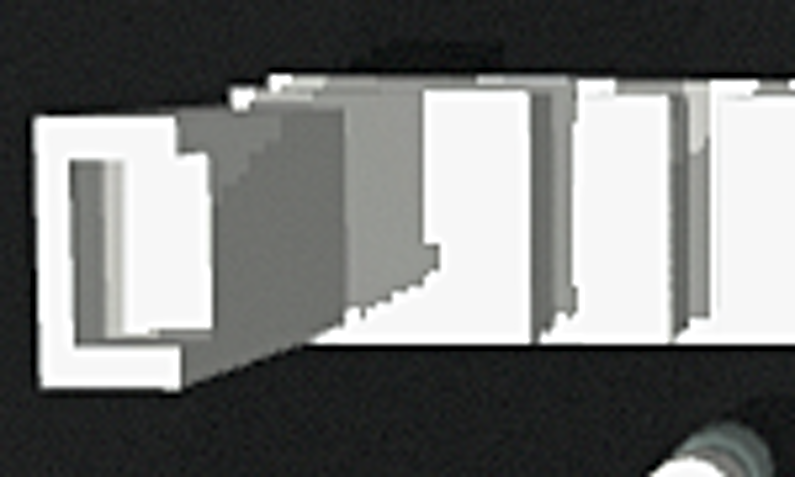

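View pics/r2.png

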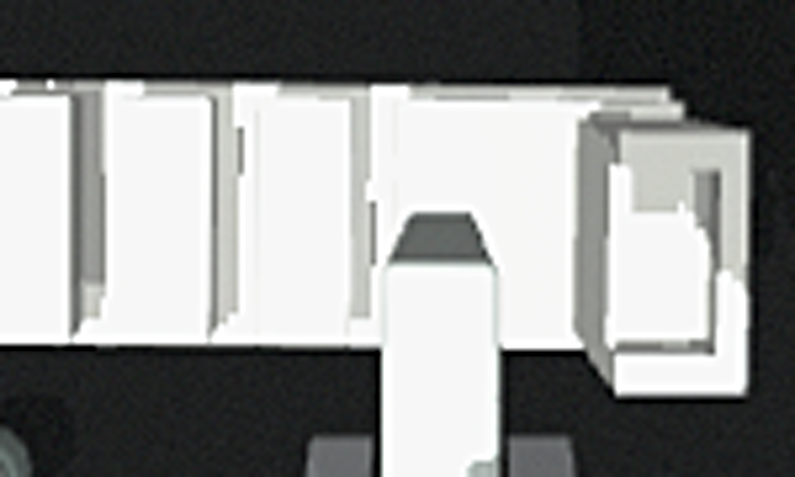

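```bash
cat > rackfit.py <<'E'
from fit import *
c=cp("wrist"); P,Rt=pose()
A=(100,205);B=(240,205)
L=[((-28,-152,118),(33,116),A),((28,-152,118),(39,388),A),((28,-124,118),(180,388),A),((-28,-124,118),(177,116),A),
((-28,152,118),(750,130),B),((28,152,118),(745,396),B),((28,124,118),(614,396),B),
((32,-78,30),(531,343),A),((-32,-78,30),(531,90),A),((32,-42,30),(673,343),A),((32,-6,30),(73,343),B),((32,30,30),(213,345),B),((-32,-6,30),(73,95),B),((-32,30,30),(214,97),B),((-32,66,30),(352,100),B)]
obj=np.array([l[0] for l in L],float); px=np.array([np.array(l[1])/5.3+l[2] for l in L])
p,res=fitpose(obj,px,[c]*len(L),[574,-279,0]); print(p,np.degrees(p[2])); print(res.round(1).tolist())
E
python3 rackfit.py
```

```text
[ 5.79035100e+02 -2.78060485e+02  1.32341669e-02] 0.7582619079924227
[[1.9, 0.6], [2.0, -0.7], [1.0, -0.5], [0.6, 0.9], [-0.8, 1.2], [-1.0, -0.3], [-0.5, -0.5], [0.2, -0.6], [-0.2, 0.5], [-0.1, -0.4], [-0.5, -0.2], [-0.7, -0.3], [-0.4, 0.2], [-0.6, 0.1], [-0.3, -0.1]]
```

```bash
cat >> fit.py <<'E'
REL=R.from_rotvec([-.25,0,0]).as_matrix()  # tool->plateTool (z=plate down, y=plate x, x=plate y)
RK=np.array([579.0,-278.1,0]); RKY=np.radians(.76)
def platePts(P,Rt,rel=REL,dx=0,dz=70):
    Q=Rt@rel; g=P-Rt[:,2]*G; 
    f=lambda x,y,z: g+Q@np.array([y,x+dx,dz-z])   # plate coords x,y,z(up from bottom)
    return f
def slotTCP(i,zb=0,x=0,tilt=-.25,dx=0,dz=70):
    Rk=Rz(RKY); Q=toolR(Rk[:,1],[0,0,-1]); Rt=Q@REL.T
    bot=Rk@np.array([x,-72+36*i,8+zb])+RK
    g=bot-Q@np.array([0,dx,dz]); return g+Rt[:,2]*G,Rt
E
python3 - <<'E'
from fit import *
P,Rt=pose(); c=cp("wrist"); f=platePts(P,Rt)
pts=[f(x,y,z) for z in(0,90) for x in(-25,25) for y in(-4,4)]
for p in pts: print(p.round(1),proj(p,c).round(1).tolist(), ((proj(p,c)-[240,205])*5.3).round(0).tolist())
E
```

```text
[ 547.9 -203.   309.1] [[316.7, 242.0]] [[406.0, 196.0]]
[ 547.7 -195.   309.3] [[329.9, 242.0]] [[477.0, 196.0]]
[ 597.9 -201.7  309. ] [[316.7, 323.3]] [[407.0, 627.0]]
[ 597.7 -193.7  309.3] [[329.8, 323.3]] [[476.0, 627.0]]
[ 548.1 -206.1  399. ] [[312.4, 263.4]] [[384.0, 309.0]]
[ 547.9 -198.2  399.3] [[335.0, 263.4]] [[503.0, 310.0]]
[ 598.1 -204.8  398.9] [[312.6, 400.0]] [[385.0, 1034.0]]
[ 597.9 -196.8  399.2] [[334.6, 400.0]] [[501.0, 1034.0]]
```

Run:
```python
from fit import *
im=cv2.imread("pics/q.png")[:,:,::-1]
crop(im,285,235,365,435,3,"pics/s.png")
crop(im,295,235,350,275,13,"pics/s2.png")
im=cv2.imread("pics/p.png")[:,:,::-1]
crop(im,285,235,365,435,3,"pics/s3.png")
a=cv2.imread("pics/s.png");b=cv2.imread("pics/s3.png");cv2.imwrite("pics/s4.png",np.hstack([a,b]))
```

```text
(no output)
```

View pics/s4.png

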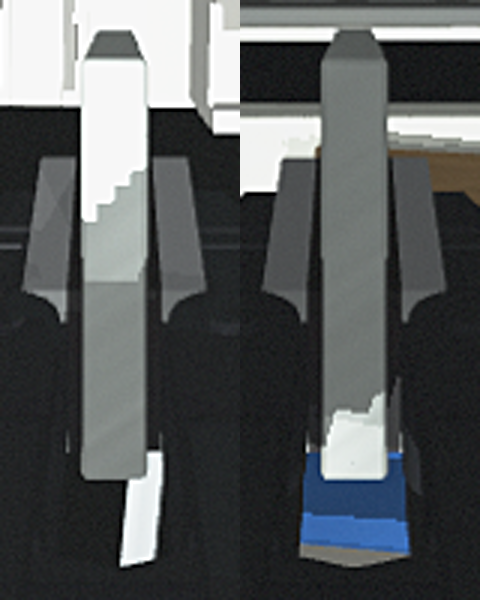

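View pics/s2.png

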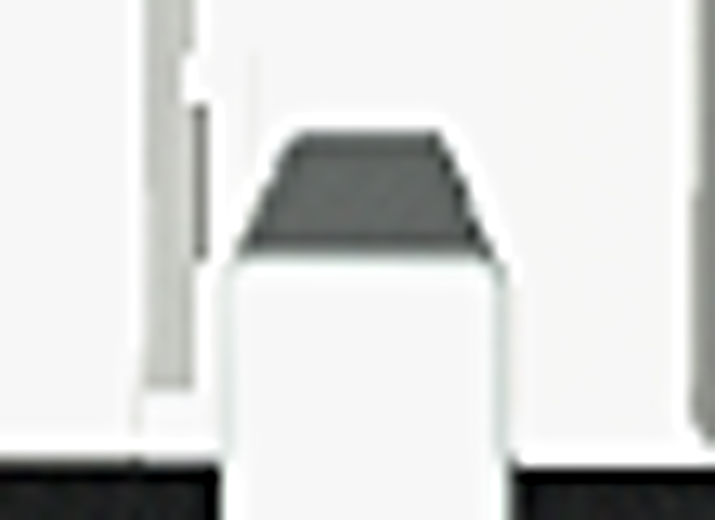

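```bash
cat > platefit.py <<'E'
from fit import *
def pf(obs,P,Rt,c,prt=True):
    # obs: list of (x,z,row)
    def f(p):
        fn=platePts(P,Rt,R.from_rotvec([-p[0],0,0]).as_matrix(),p[1],p[2])
        return [proj(fn(x,0,z),c)[0,1]-row for x,z,row in obs]+[(p[2]-70)/10]
    o=least_squares(f,[.25,0,70]); print("rel,dx,dz",o.x.round(3),np.round(o.fun,2)); return o.x
if __name__=="__main__":
    P,Rt=pose(); c=cp("wrist")
    pf([(-25,0,245.2),(-25,90,255.2),(25,90,394.3)],P,Rt,c)
E
python3 platefit.py
```

```text
rel,dx,dz [ 0.304 -1.721 69.89 ] [ 0.    0.   -0.   -0.01]
```

```bash
sed -i 's/^REL=.*/REL=R.from_rotvec([-.30,0,0]).as_matrix()/' fit.py
python3 - <<'E'
from fit import *
P0,R0=pose()
P,Rt=slotTCP(1,zb=110,dx=-1.7); print(P)
d,w=go(P,Rt); print("new axes",Rt.T@(P-P0))
E
```

```text
[ 566.25490097 -314.27223459  139.7555073 ]
shift [-121.6   49.2  179.8] | 222.5 rot [ 0.0481 -0.0301  0.0222]
new axes [-114.92736369   60.48935597  180.6731556 ]
```

carry_out(
  xyz=[
    [0,0,0],
    [-20,10,25],
    [-20,10,32],
    [-20,10,32],
    [-20,10,32],
    [-20,10,32],
    [-15,10.5,27.7],
    [0,0,0],
    [0,0,0],
    [0,0,0],
  ],
  angular=[
    [0.048,-0.03,0.022],
    [0,0,0],
    [0,0,0],
    [0,0,0],
    [0,0,0],
    [0,0,0],
    [0,0,0],
    [0,0,0],
    [0,0,0],
    [0,0,0],
  ],
)

```text
t: 19.15
position: [568.3, -313.5, 142.0]
orientation: [[-0.015, 0.956, -0.293], [1.0, 0.014, -0.005], [-0.0, -0.293, -0.956]]
contact_force: [-0.0, 0.4, -0.8]
finger_gap: 0.084
```

Run:
```python
from fit import *
im=r.read_camera("wrist"); s=st(); print(s['t'],s['position'],s['finger_gap'],s['contact_force'],s['q'])
cv2.imwrite("pics/u.png",im[:,:,::-1])
im=r.read_camera("scene"); crop(im,165,200,305,350,4,"pics/u3.png")
P,Rt=slotTCP(1,zb=110,dx=-1.7);go(P,Rt)
P,Rt=pose(); c=cp("scene");f=platePts(P,Rt,dx=-1.7)
print(((proj([f(x,-4,z) for x,z in((-25,0),(25,0),(25,90),(-25,90))],c)-[165,200])*4).round(0))
```

```text
19.2 [ 568.43668104 -313.48027015  141.90739982] 0.08628181007106359 [-0.16947791  0.49507089 -0.49900003] [ 11.9500827   45.00958409  16.24324662  74.71730081  -4.11924898
  76.94989195 117.4928992 ]
shift [-0.7 -1.5  2.4] | 2.9 rot [0.0026 0.001  0.002 ]
[[204. 316.]
 [243. 369.]
 [225. 267.]
 [185. 215.]]
```

View pics/u.png

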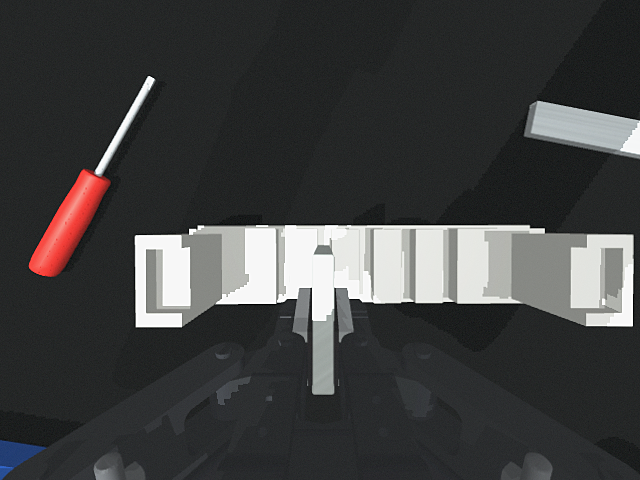

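View pics/u3.png

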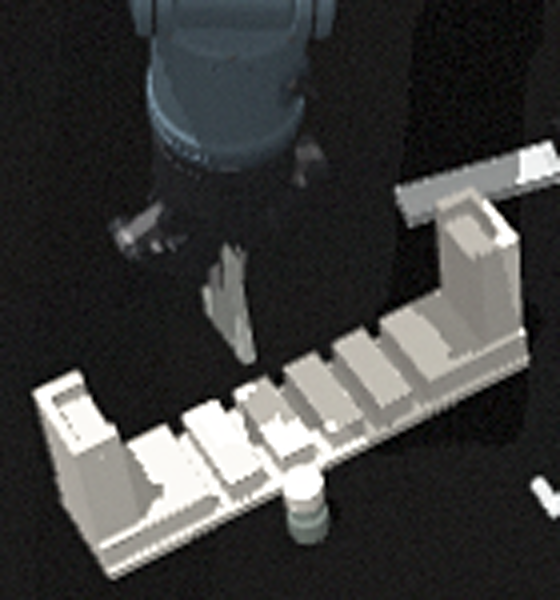

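Run:
```python
from fit import *
im=r.read_camera("scene"); im=im.copy(); crop(im,200,245,240,300,12,"pics/v.png")
P,Rt=pose(); c=cp("scene")
for a in (.25,.30):
  f=platePts(P,Rt,R.from_rotvec([-a,0,0]).as_matrix(),dx=-1.7)
  print(((proj([f(x,y,z) for y in (-4,4) for x,z in((-25,0),(25,0),(25,90),(-25,90))],c)-[200,245])*12).round(0).tolist())
```

```text
[[184.0, 395.0], [301.0, 559.0], [257.0, 270.0], [135.0, 103.0], [220.0, 378.0], [336.0, 542.0], [294.0, 253.0], [173.0, 86.0]]
[[193.0, 410.0], [308.0, 567.0], [254.0, 263.0], [134.0, 105.0], [228.0, 393.0], [344.0, 550.0], [291.0, 245.0], [171.0, 88.0]]
```

View pics/v.png

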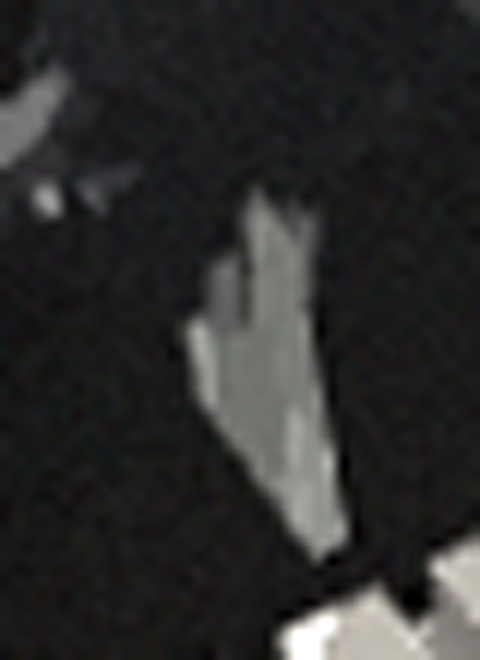

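Run:
```python
from fit import *
im=cv2.imread("pics/u.png")[:,:,::-1]
crop(im,125,215,335,335,3.8,"pics/w1.png");crop(im,330,215,540+100,335,2.58,"pics/w2.png")
P,Rt=pose(); c=cp("wrist"); Rk=Rz(RKY)
for i in range(5):
  q=[Rk@np.array([x,-72+36*i+s,30])+RK for s in(-6,6) for x in(-32,32)]
  print(i,proj(q,c).round(1).tolist())
```

```text
0 [[273.3, 229.7], [273.3, 304.3], [287.4, 229.7], [287.3, 304.4]]
1 [[315.4, 229.8], [315.3, 304.4], [329.5, 229.8], [329.3, 304.5]]
2 [[357.6, 229.9], [357.3, 304.5], [371.6, 230.0], [371.3, 304.6]]
3 [[399.7, 230.0], [399.2, 304.7], [413.7, 230.1], [413.3, 304.7]]
4 [[441.9, 230.1], [441.3, 304.8], [455.9, 230.1], [455.3, 304.8]]
```

View pics/w1.png

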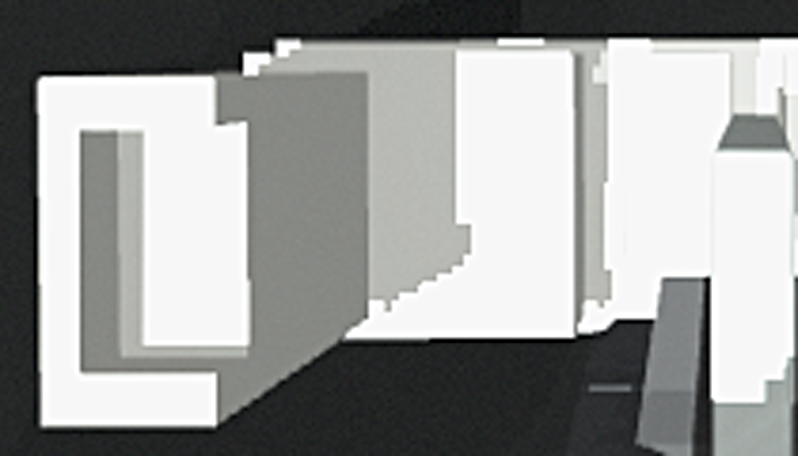

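View pics/w2.png

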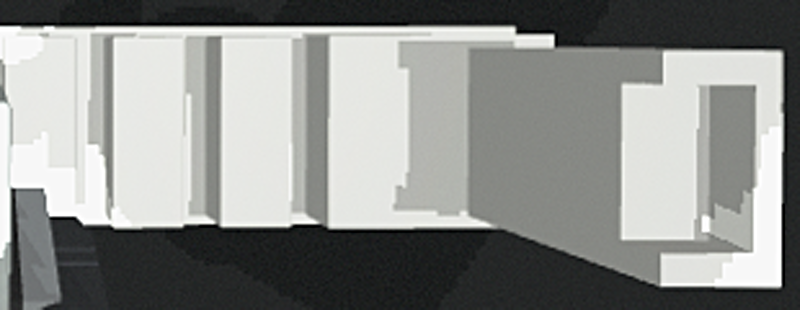

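```bash
cat > rackfit2.py <<'E'
from fit import *
c=cp("wrist"); P,Rt=pose()
A=(125,215,3.8);B=(330,215,2.58)
L=[((-28,-152,118),(38,76),A),((28,-152,118),(40,428),A),((28,-124,118),(217,428),A),
((-28,152,118),(783,50),B),((28,152,118),(783,288),B),((28,124,118),(660,286),B),((-28,124,118),(662,50),B),
((32,-78,30),(575,338),A),((-32,-78,30),(574,52),A),((32,6,30),(113,226),B),((32,42,30),(221,226),B),((32,78,30),(329,226),B),((-32,78,30),(329,36),B),((-32,42,30),(221,36),B)]
obj=np.array([l[0] for l in L],float); px=np.array([np.array(l[1])/l[2][2]+l[2][:2] for l in L])
p,res=fitpose(obj,px,[c]*len(L),[574,-279,0]); print(p,np.degrees(p[2])); print(res.round(1).tolist())
E
python3 rackfit2.py
```

```text
[ 5.77891059e+02 -2.76398699e+02  1.87921899e-02] 1.0767131678044062
[[-0.1, 0.9], [0.4, -0.4], [-0.4, -0.6], [0.4, -0.0], [-0.6, -0.6], [1.0, 0.2], [1.0, 0.1], [-0.8, -0.4], [-0.9, 0.3], [-0.3, 0.7], [-0.2, 0.6], [0.0, 0.5], [0.2, -0.6], [-0.1, -0.4]]
```

```bash
sed -i 's/^RK=.*/RK=np.array([577.9,-276.4,0]); RKY=np.radians(1.08)/' fit.py
python3 - <<'E'
from fit import *
P,Rt=pose(); c=cp("wrist"); f=platePts(P,Rt,dx=-1.7)
print(proj([f(-25,0,0),f(-25,0,90),f(25,0,90)],c))
for zb in (110,30,0):
    Q,Rq=slotTCP(1,zb=zb,dx=-1.7); go(Q,Rq)
E
```

```text
[[323.38673962 244.904927  ]
 [323.83357275 255.60299201]
 [323.78797069 394.42515287]]
shift [ 0.9 -2.2  2.2] | 3.2 rot [ 0.0019 -0.0007 -0.0034]
shift [ 1.  21.3 78.7] | 81.5 rot [ 0.0019 -0.0007 -0.0034]
shift [  1.   30.1 107.3] | 111.5 rot [ 0.0019 -0.0007 -0.0034]
```

carry_out(
  xyz=[
    [1,-2,2],
    [0,5,15],
    [0,6,20],
    [0,6,20],
    [0,4.3,14.7],
    [0,2,7],
    [0,0,0],
    [0,0,0],
    [0,0,0],
  ],
  angular=[
    [0.002,0,-0.003],
    [0,0,0],
    [0,0,0],
    [0,0,0],
    [0,0,0],
    [0,0,0],
    [0,0,0],
    [0,0,0],
    [0,0,0],
  ],
)

```text
t: 20.2
position: [564.4, -313.5, 58.8]
orientation: [[-0.017, 0.955, -0.297], [1.0, 0.016, -0.005], [0.0, -0.297, -0.955]]
contact_force: [-0.7, -0.6, 0.0]
finger_gap: 0.087
```

Run:
```python
from fit import *
im=r.read_camera("wrist"); s=st(); print(s['t'],s['position'],s['finger_gap'],s['contact_force'],s['q'])
crop(im,220,180,480,330,3,"pics/x.png")
im=r.read_camera("scene"); crop(im,165,200,305,350,4,"pics/x3.png")
Q,Rq=slotTCP(1,zb=0,dx=-1.7); go(Q,Rq)
```

```text
20.25 [ 564.40250558 -313.52686792   58.80361694] 0.08374532689897346 [-0.58298224 -0.75381445 -0.55397731] [ 12.39452654  50.04952932  15.34509189  77.5123357   -4.82235441
  69.41091588 117.32550862]
shift [ 0.7  9.6 27.3] | 29.0 rot [-0.0017 -0.001  -0.0016]
```

View pics/x.png

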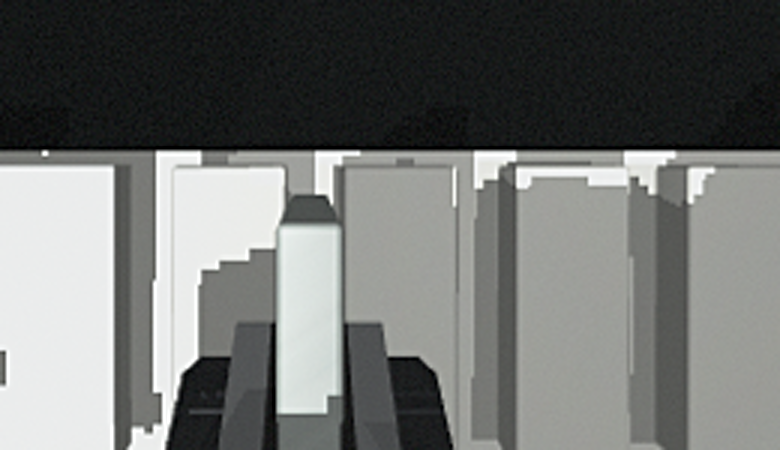

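View pics/x3.png

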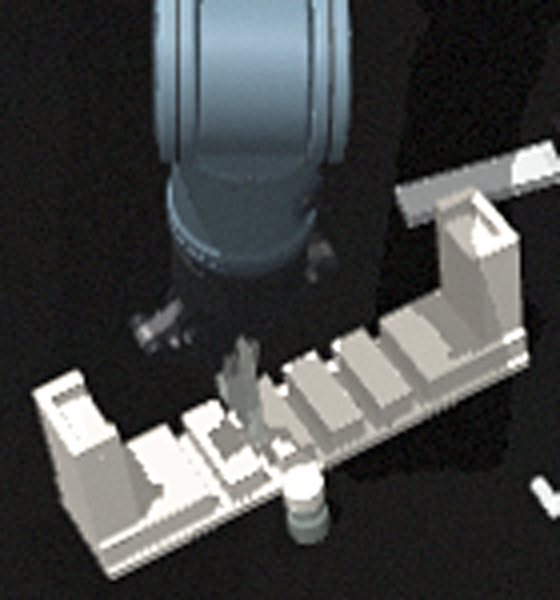

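carry_out(
  xyz=[
    [0.9,1,3],
    [0,2,6],
    [0,2,6],
    [0,2,5],
    [0,1,3],
    [0,0,0],
    [0,0,0],
  ],
  angular=[
    [0,0,0],
    [0,0,0],
    [0,0,0],
    [0,0,0],
    [0,0,0],
    [0,0,0],
    [0,0,0],
  ],
)

```text
t: 21.0
position: [564.5, -312.2, 33.4]
orientation: [[-0.017, 0.954, -0.299], [1.0, 0.017, -0.004], [0.001, -0.299, -0.954]]
contact_force: [1.0, 0.2, -1.2]
finger_gap: 0.09
```

Run:
```python
from fit import *
im=r.read_camera("wrist"); s=st(); print(s['t'],s['position'],s['finger_gap'],s['contact_force'])
crop(im,220,180,480,330,3,"pics/y.png")
Q,Rq=slotTCP(1,zb=0,dx=-1.7); go(Q,Rq)
```

```text
21.05 [ 564.59329403 -312.28519734   33.60906715] 0.08830290954521745 [ 0.35521988 -0.37652484 -0.11588093]
shift [-0.4  1.9  3.5] | 3.9 rot [-0.0029 -0.0015 -0.0014]
```

View pics/y.png

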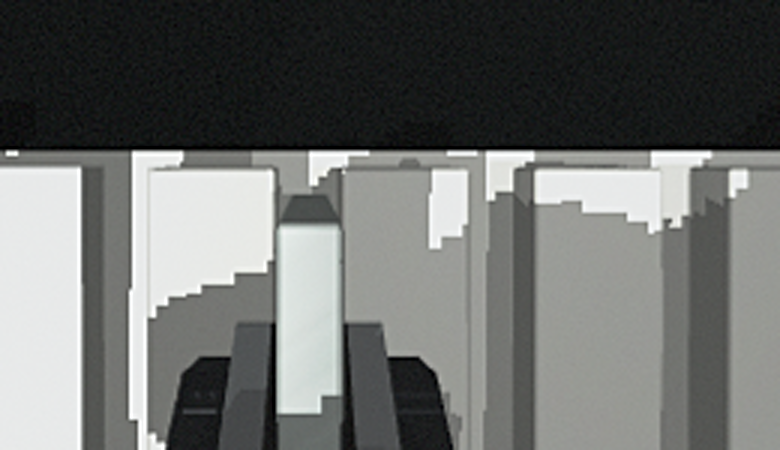

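carry_out(
  xyz=[
    [0,0.8,1.5],
    [0,0.8,1.5],
    [0,0.5,1],
    [0,0,0],
  ],
  angular=[
    [0,0,0],
    [0,0,0],
    [0,0,0],
    [0,0,0],
  ],
)

```text
t: 21.45
position: [565.1, -312.0, 28.8]
orientation: [[-0.017, 0.954, -0.299], [1.0, 0.017, -0.004], [0.001, -0.299, -0.954]]
contact_force: [-0.1, -0.7, -0.1]
finger_gap: 0.086
```

carry_out(
  xyz=[
    [0,0.3,1],
    [0,0.3,1],
    [0,0,0],
    [0,0,0],
  ],
  angular=[
    [0,0,0],
    [0,0,0],
    [0,0,0],
    [0,0,0],
  ],
)

```text
t: 21.85
position: [565.3, -312.3, 27.7]
orientation: [[-0.017, 0.954, -0.298], [1.0, 0.017, -0.004], [0.001, -0.298, -0.954]]
contact_force: [-0.7, 1.3, 5.2]
finger_gap: 0.087
```

Run:
```python
from fit import *
im=r.read_camera("wrist"); s=st(); print(s['t'],s['position'],s['finger_gap'],s['contact_force'])
crop(im,220,180,480,330,3,"pics/z.png")
im=r.read_camera("scene"); crop(im,165,220,305,350,5,"pics/z3.png")
Q,Rq=slotTCP(1,zb=0,dx=-1.7); go(Q,Rq)
P,Rt=pose();f=platePts(P,Rt,dx=-1.7); b=f(0,0,0); print("bottom in rack",Rz(RKY).T@(b-RK), Rz(RKY).T@(f(0,0,90)-RK))
```

```text
21.9 [ 565.32242421 -312.29382997   27.74194419] 0.08889777665616104 [-1.19854075  0.55925796  5.84882919]
shift [-0.4 -0.6 -1.9] | 2.0 rot [-0.003  -0.0015 -0.0014]
bottom in rack [ -0.04696029 -35.62573534   5.96943562] [  0.22180877 -35.71749075  95.96898753]
```

View pics/z3.png

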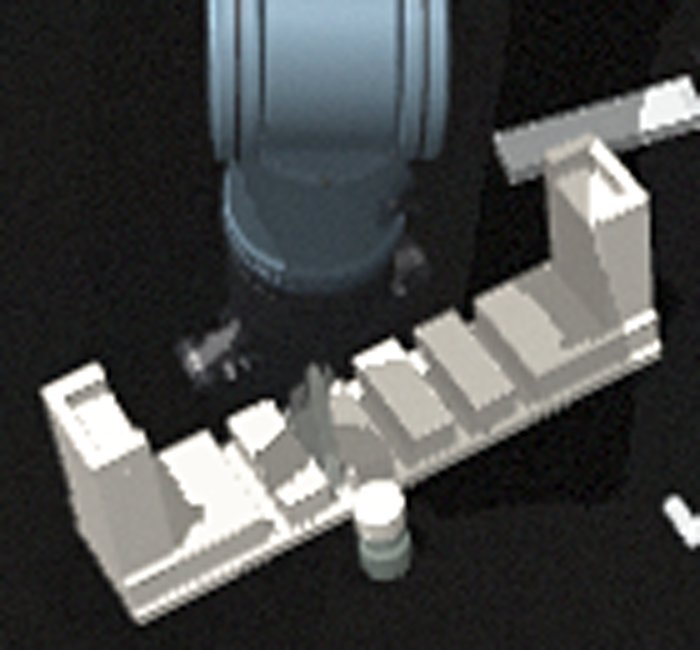

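carry_out(
  xyz=[
    [0,0,0],
    [0,0,0],
    [0,0,0],
    [0,0,0],
  ],
  angular=[
    [0,0,0],
    [0,0,0],
    [0,0,0],
    [0,0,0],
  ],
  fingers=27,
)

```text
t: 22.35
position: [565.1, -312.1, 26.7]
orientation: [[-0.017, 0.954, -0.299], [1.0, 0.017, -0.004], [0.001, -0.299, -0.954]]
contact_force: [0.5, 0.3, 0.1]
finger_gap: 0.267
```

carry_out(
  xyz=[
    [0,-3,-9],
    [0,-6,-19],
    [0,-9,-29],
    [0,-12,-38],
    [0,-12,-38],
    [0,-12,-38],
    [0,-12,-38],
    [0,-40,0],
    [0,0,0],
    [0,0,0],
  ],
  angular=[
    [0,0,0],
    [0,0,0],
    [0,0,0],
    [0,0,0],
    [0,0,0],
    [0,0,0],
    [0,0,0],
    [0,0,0],
    [0,0,0],
    [0,0,0],
  ],
)

```text
t: 23.35
position: [526.1, -313.5, 260.2]
orientation: [[-0.016, 0.955, -0.296], [1.0, 0.015, -0.004], [0.0, -0.296, -0.955]]
contact_force: [1.1, 1.4, 0.0]
finger_gap: 0.273
```

Run:
```python
from fit import *
im=r.read_camera("wrist"); s=st(); print(s['t'],s['position'],s['finger_gap'],s['contact_force'],s['q'])
print(s['orientation'])
cv2.imwrite("pics/aa.png",im[:,:,::-1])
im=r.read_camera("scene"); crop(im,165,220,305,350,5,"pics/aa3.png")
im=r.read_camera("top"); crop(im,335,215,465,265,6,"pics/aa2.png")
```

```text
23.4 [ 526.79473566 -312.87984077  259.18734602] 0.26981523091464604 [-0.08467081  0.28734455 -0.00337837] [ 11.70496483  35.45642448  17.7455928   75.28914124  -2.05481061
  85.90701037 119.09771605]
[[-0.01705589  0.95474735 -0.29692859]
 [ 0.99985389  0.01662541 -0.00397516]
 [ 0.00114128 -0.29695301 -0.95489141]]
```

View pics/aa.png

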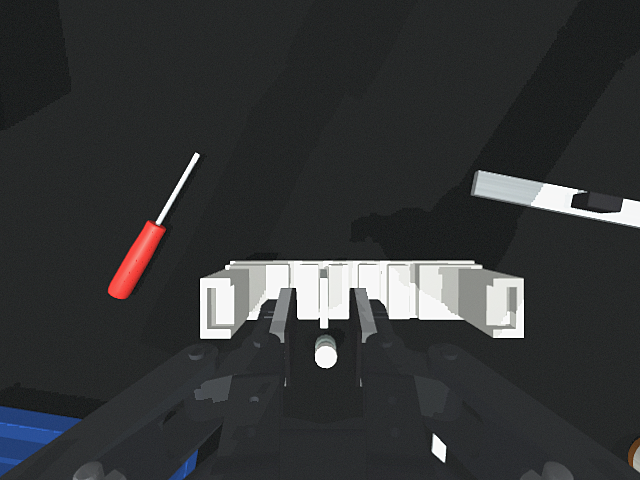

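View pics/aa3.png

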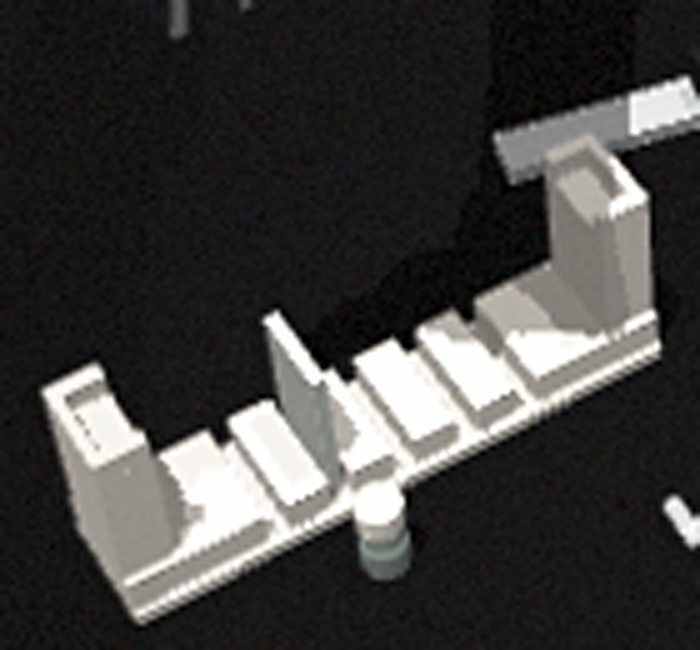

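Run:
```python
from fit import *
P0,R0=pose()
P,Rt=plateTCP2(18,lift=85); d,w=go(P,Rt); print(P,"new axes",Rt.T@(P-P0),"up in new axes",Rt.T@[0,0,1])
```

```text
shift [581.5  73.2  92.8] | 593.4 rot [-0.5518 -0.0056 -0.1481]
[558.82542009 269.90211873 148.54913323] new axes [569.36150717  95.53563182 137.34408016] up in new axes [ 3.21284526e-19  2.47403959e-01 -9.68912422e-01]
```

carry_out(
  xyz=[
    [0,0,0],
    [0,0,0],
    [0,0,0],
    [0,0,0],
    [30,5,0],
    [44,5,0],
    [44,5,0],
    [44,5,0],
    [44,5,0],
    [44,5,0],
    [44,5,0],
    [44,5,0],
  ],
  angular=[
    [-0.138,-0.0014,-0.037],
    [-0.138,-0.0014,-0.037],
    [-0.138,-0.0014,-0.037],
    [-0.138,-0.0014,-0.037],
    [0,0,0],
    [0,0,0],
    [0,0,0],
    [0,0,0],
    [0,0,0],
    [0,0,0],
    [0,0,0],
    [0,0,0],
  ],
)

```text
t: 24.7
position: [509.8, 28.9, 267.9]
orientation: [[-0.163, 0.956, 0.244], [0.987, 0.158, 0.04], [-0.0, 0.247, -0.969]]
contact_force: [0.7, -0.0, 0.4]
finger_gap: 0.268
```

carry_out(
  xyz=[
    [44,10,10],
    [44,10,15],
    [44,10,20],
    [44,10,20],
    [36,10,25],
    [18,5,25],
    [0,0,20],
    [0,0,0],
    [0,0,0],
  ],
  angular=[
    [0,0,0],
    [0,0,0],
    [0,0,0],
    [0,0,0],
    [0,0,0],
    [0,0,0],
    [0,0,0],
    [0,0,0],
    [0,0,0],
  ],
)

```text
t: 25.6
position: [557.8, 267.5, 150.3]
orientation: [[-0.162, 0.956, 0.243], [0.987, 0.158, 0.039], [-0.001, 0.246, -0.969]]
contact_force: [-0.1, 0.5, 0.6]
finger_gap: 0.27
```

Run:
```python
from fit import *
im=r.read_camera("wrist"); s=st(); print(s['t'],s['position'],s['finger_gap'],s['contact_force'],s['q'])
cv2.imwrite("pics/ab.png",im[:,:,::-1])
P,Rt=plateTCP2(18,lift=85); go(P,Rt)
P0,R0=pose();c=cp("wrist")
for th in (.5,.55):
  print(th,proj([h2w(bin2h([x,18,95],th)) for x in (97-25,97+25)]+[h2w(bin2h([0,s,75],th)) for s in (-80,80)],c).round(1).tolist())
```

```text
25.65 [558.35597506 267.53956399 151.19911894] 0.2687493550813672 [ 0.68034368 -0.45230956 -0.52498061] [-27.03701329  23.32375779  -7.83188918 108.60830501  15.43159752
  36.11523446  53.90825855]
shift [2.3 0.2 2.8] | 3.6 rot [ 0.0004  0.0008 -0.0016]
0.5 [[327.4, 246.6], [327.4, 328.8], [173.5, 131.4], [424.2, 131.1]]
0.55 [[327.4, 239.0], [327.5, 324.0], [173.3, 125.4], [424.3, 125.1]]
```

View pics/ab.png

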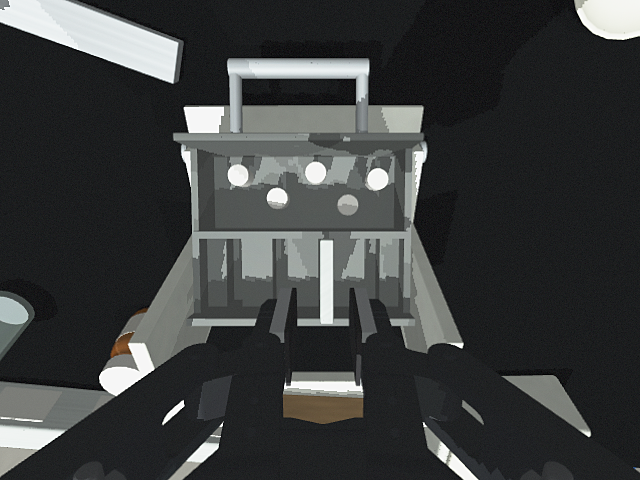

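carry_out(
  xyz=[
    [1.9,3,14],
    [0,4,16],
    [0,4,16],
    [0,4,16],
    [0,4,14],
    [0,2.2,9],
    [0,0,0],
    [0,0,0],
  ],
  angular=[
    [0,0,-0.001],
    [0,0,0],
    [0,0,0],
    [0,0,0],
    [0,0,0],
    [0,0,0],
    [0,0,0],
    [0,0,0],
  ],
)

```text
t: 26.45
position: [598.7, 276.4, 73.6]
orientation: [[-0.163, 0.956, 0.244], [0.987, 0.158, 0.04], [-0.001, 0.247, -0.969]]
contact_force: [-0.2, 0.2, 0.1]
finger_gap: 0.27
```

Run:
```python
from fit import *
im=r.read_camera("wrist"); s=st(); print(s['t'],s['position'],s['finger_gap'],s['contact_force'])
cv2.imwrite("pics/ac.png",im[:,:,::-1])
P,Rt=plateTCP2(18); go(P,Rt)
```

```text
26.5 [598.73926662 276.57783051  73.92947514] 0.2668760670786896 [-0.33822854  0.31395741 -0.08135038]
shift [-0.1  0.3  0. ] | 0.3 rot [0.0005 0.0003 0.    ]
```

View pics/ac.png

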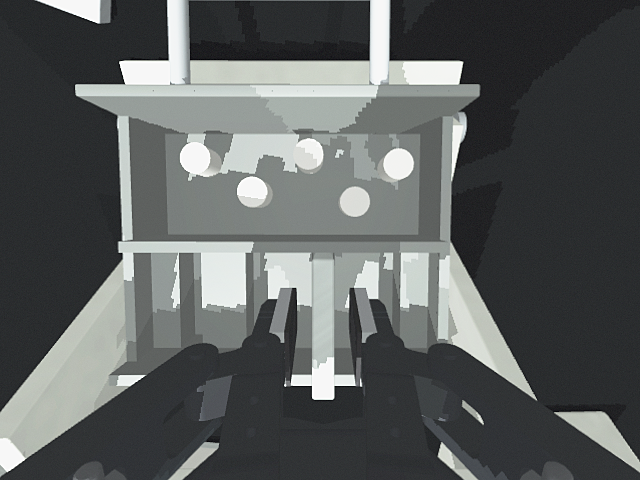

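carry_out(
  xyz=[
    [0,0,0],
    [0,0,0],
    [0,0,0],
    [0,0,0],
    [0,0,0],
  ],
  angular=[
    [0,0,0],
    [0,0,0],
    [0,0,0],
    [0,0,0],
    [0,0,0],
  ],
  fingers=0,
  squeeze=40,
)

```text
t: 27.0
position: [598.9, 276.8, 74.0]
orientation: [[-0.164, 0.956, 0.245], [0.987, 0.159, 0.041], [-0.0, 0.248, -0.969]]
contact_force: [-1.5, 0.3, 4.2]
finger_gap: 0.094
```

carry_out(
  xyz=[
    [0,-1.2,-5],
    [0,-2.5,-9.7],
    [0,-2.5,-9.7],
    [0,-3.7,-14.5],
    [0,-3.7,-14.5],
    [0,-5,-19.4],
    [0,-6,-23],
    [0,2,-35],
    [0,5,-40],
    [0,8,-40],
    [0,4,-25],
    [0,0,0],
  ],
  angular=[
    [0,0,0],
    [0,0,0],
    [0,0,0],
    [0,0,0],
    [0,0,0],
    [0,0,0],
    [0,0,0],
    [0,0,0],
    [0,0,0],
    [0,0,0],
    [0,0,0],
    [0,0,0],
  ],
)

```text
t: 28.2
position: [536.9, 267.4, 306.1]
orientation: [[-0.164, 0.954, 0.251], [0.986, 0.158, 0.044], [0.002, 0.255, -0.967]]
contact_force: [1.5, -0.3, -1.2]
finger_gap: 0.089
```

Run:
```python
from fit import *
im=r.read_camera("wrist"); s=st(); print(s['t'],s['position'],s['finger_gap'],s['contact_force'])
crop(im,285,235,365,435,3,"pics/ad.png")
P0,R0=pose()
P,Rt=slotTCP(3,zb=115,dx=-1.7); d,w=go(P,Rt); print(P,"new axes",Rt.T@(P-P0),"in old axes",R0.T@(P-P0))
```

```text
28.25 [535.87578661 266.58802913 303.21719366] 0.08546712550664051 [ 0.23746857 -0.16769179 -1.44349056]
shift [-505.1  -93.2  139.1] | 532.2 rot [0.5527 0.0025 0.1475]
[ 564.00003491 -240.65564275  144.7555073 ] new axes [-507.68365945   64.55824284  145.89981926] in old axes [-505.13758323  -93.23136905  139.07248429]
```

View pics/ad.png

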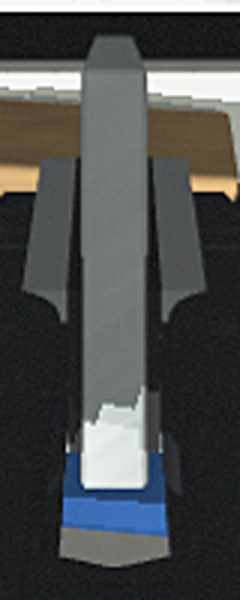

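carry_out(
  xyz=[
    [-22,-4,-5],
    [-40,-8,-5],
    [-44,-8,0],
    [-44,-8,0],
    [-44,-8,0],
    [-44,-8,0],
    [-44,-8,0],
    [-44,-8,0],
    [-44,-8,0],
    [-44,-8,0],
    [-44,-8,0],
    [-30,-6,0],
  ],
  angular=[
    [0,0,0],
    [0,0,0],
    [0,0,0],
    [0,0,0],
    [0,0,0],
    [0,0,0],
    [0,0,0],
    [0,0,0],
    [0,0,0],
    [0,0,0],
    [0,0,0],
    [0,0,0],
  ],
)

```text
t: 29.45
position: [525.0, -233.0, 286.7]
orientation: [[-0.161, 0.957, 0.242], [0.987, 0.156, 0.039], [-0.0, 0.245, -0.97]]
contact_force: [1.1, -0.0, -1.3]
finger_gap: 0.089
```

carry_out(
  xyz=[
    [-15,0,0],
    [0,0,0],
    [0,0,0],
    [0,0,0],
    [0,0,0],
    [0,0,0],
    [0,0,0],
  ],
  angular=[
    [0,0,0],
    [0.138,0.001,0.037],
    [0.138,0.001,0.037],
    [0.138,0.001,0.037],
    [0.138,0.001,0.037],
    [0,0,0],
    [0,0,0],
  ],
)

```text
t: 30.15
position: [529.0, -244.3, 286.0]
orientation: [[-0.019, 0.953, -0.301], [1.0, 0.018, -0.006], [0.0, -0.301, -0.954]]
contact_force: [-0.1, 0.1, -0.5]
finger_gap: 0.085
```

Run:
```python
from platefit import *
im=r.read_camera("wrist"); s=st(); print(s['t'],s['position'],s['finger_gap'],s['contact_force'],s['q'])
cv2.imwrite("pics/ae0.png",im[:,:,::-1]); crop(im,285,235,365,435,3,"pics/ae.png"); crop(im,295,235,350,275,13,"pics/ae2.png")
P,Rt=pose();c=cp("wrist")
pf([(-25,0,247.7),(-25,90,258.0),(25,90,397.7)],P,Rt,c)
P,Rt=slotTCP(3,zb=115,dx=-1.7); d,w=go(P,Rt)
```

```text
30.2 [ 528.47172509 -245.21217303  287.58610684] 0.09161036715410835 [-0.87060502  0.75529532 -0.68894621] [  7.05772929  31.35915229  15.75600164  77.68755013  -1.45725487
  88.04463574 113.01232253]
rel,dx,dz [ 0.309 -0.633 69.475] [ 0.    0.   -0.   -0.05]
shift [  4.   76.7 125.7] | 147.3 rot [-0.0035  0.0001 -0.0014]
```

View pics/ae0.png

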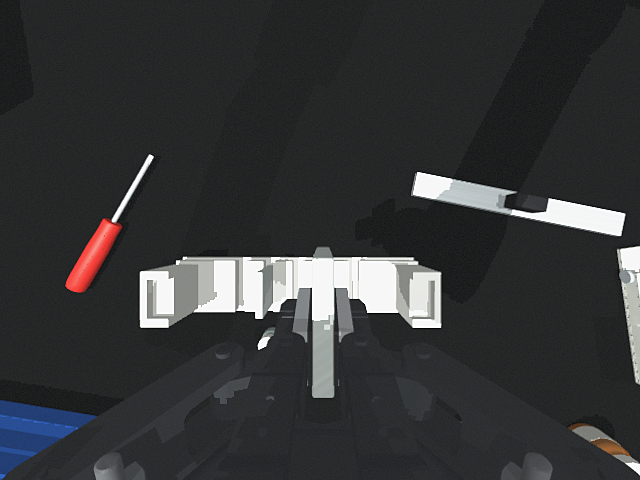

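View pics/ae2.png

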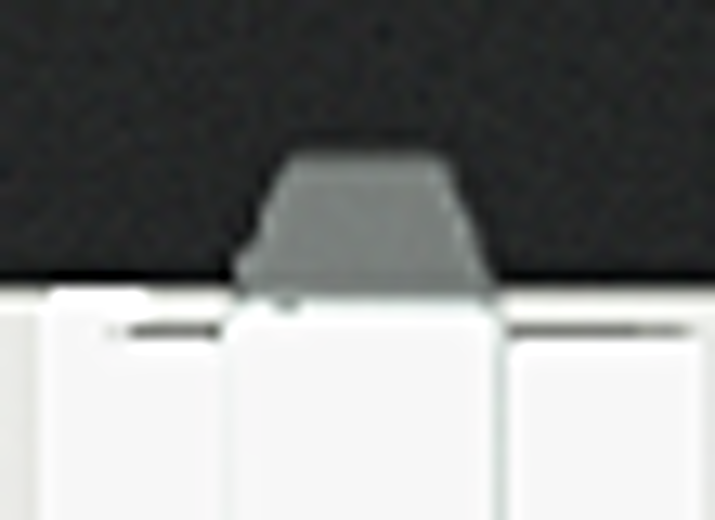

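carry_out(
  xyz=[
    [1,15,20],
    [1,15,25],
    [1,15,25],
    [1,15,25],
    [0,15.5,20],
    [0,0,10],
    [0,0,0],
    [0,0,0],
  ],
  angular=[
    [-0.003,0,-0.001],
    [0,0,0],
    [0,0,0],
    [0,0,0],
    [0,0,0],
    [0,0,0],
    [0,0,0],
    [0,0,0],
  ],
)

```text
t: 31.0
position: [564.2, -241.2, 148.5]
orientation: [[-0.018, 0.956, -0.293], [1.0, 0.017, -0.006], [-0.001, -0.293, -0.956]]
contact_force: [-0.6, 0.1, -0.7]
finger_gap: 0.09
```

Run:
```python
from platefit import *
im=r.read_camera("wrist"); s=st(); print(s['t'],s['position'],s['finger_gap'],s['contact_force'],s['q'])
cv2.imwrite("pics/af.png",im[:,:,::-1]); crop(im,200,205,460,325,3,"pics/af1.png")
c=cp("wrist"); P,Rt=pose(); Rk=Rz(RKY)
for i in range(2,5):
  q=[Rk@np.array([x,-72+36*i+s,30])+RK for s in(-6,6) for x in(-32,32)]
  print(i,((proj(q,c)-[200,205])*3).round(0).tolist())
for zb in(115,30,0):
  P,Rt=slotTCP(3,zb=zb,dx=-.8); d,w=go(P,Rt)
```

```text
31.05 [ 564.74080228 -241.1774459   148.62165693] 0.08741099764830712 [ 0.48514955  0.42167236 -0.90195624] [  7.22935054  41.24588002  14.16732782  80.25220482  -3.48949501
  75.47462663 111.65599423]
2 [[228.0, 78.0], [228.0, 296.0], [269.0, 78.0], [269.0, 296.0]]
3 [[351.0, 78.0], [351.0, 296.0], [392.0, 78.0], [392.0, 296.0]]
4 [[475.0, 78.0], [474.0, 296.0], [516.0, 78.0], [515.0, 296.0]]
shift [ 0.5 -0.4  4.2] | 4.2 rot [ 0.0029  0.0011 -0.0013]
shift [ 0.7 24.5 85.4] | 88.9 rot [ 0.0029  0.0011 -0.0013]
shift [  0.7  33.2 114.1] | 118.9 rot [ 0.0029  0.0011 -0.0013]
```

View pics/af1.png

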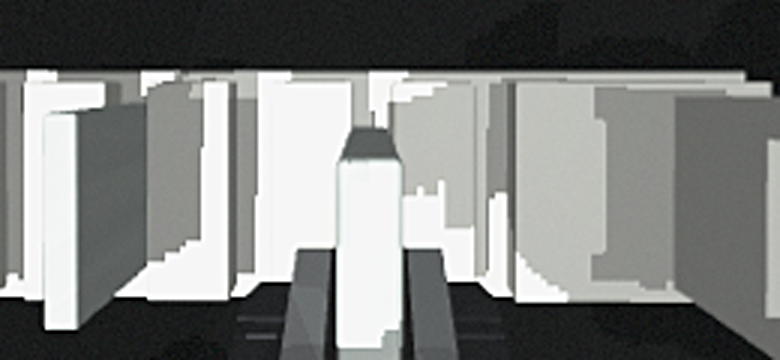

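carry_out(
  xyz=[
    [0.6,4,12],
    [0,6,20],
    [0,6,22],
    [0,5.5,19.4],
    [0,3,12],
    [0,0,0],
    [0,0,0],
  ],
  angular=[
    [0.003,0.001,-0.001],
    [0,0,0],
    [0,0,0],
    [0,0,0],
    [0,0,0],
    [0,0,0],
    [0,0,0],
  ],
)

```text
t: 31.75
position: [562.8, -239.8, 58.2]
orientation: [[-0.02, 0.954, -0.298], [1.0, 0.019, -0.005], [0.001, -0.298, -0.955]]
contact_force: [0.6, 0.3, -0.1]
finger_gap: 0.087
```

Run:
```python
from platefit import *
im=r.read_camera("wrist"); s=st(); print(s['t'],s['position'],s['finger_gap'],s['contact_force'])
crop(im,220,180,480,330,3,"pics/ag1.png")
for zb in(30,0):
  P,Rt=slotTCP(3,zb=zb,dx=-.8); d,w=go(P,Rt)
```

```text
31.8 [ 563.25416255 -239.97913095   58.67339437] 0.08273574222444317 [ 0.16454144 -0.76410347 -0.21727497]
shift [-0.7 -0.5 -1. ] | 1.3 rot [-0.0014  0.      0.0009]
shift [-0.7  8.4 27.7] | 28.9 rot [-0.0014  0.      0.0009]
```

View pics/ag1.png

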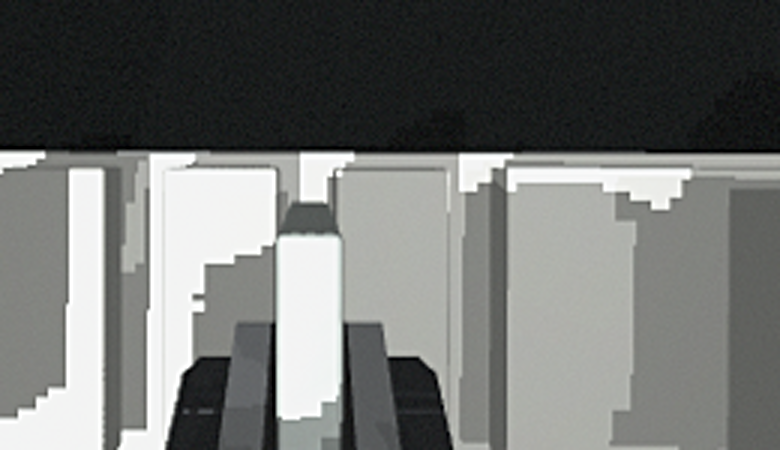

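carry_out(
  xyz=[
    [-0.6,1.5,4],
    [0,2,7],
    [0,2,7],
    [0,1.5,5],
    [0,1,3],
    [0,0.3,1],
    [0,0,0],
  ],
  angular=[
    [0,0,0],
    [0,0,0],
    [0,0,0],
    [0,0,0],
    [0,0,0],
    [0,0,0],
    [0,0,0],
  ],
)

```text
t: 32.5
position: [562.3, -240.2, 29.3]
orientation: [[-0.02, 0.954, -0.299], [1.0, 0.019, -0.005], [0.001, -0.299, -0.954]]
contact_force: [0.6, 0.1, -1.0]
finger_gap: 0.084
```

carry_out(
  xyz=[
    [0,0.3,1],
    [0,0.3,1],
    [0,0,0],
  ],
  angular=[
    [0,0,0],
    [0,0,0],
    [0,0,0],
  ],
)

```text
t: 32.8
position: [562.7, -240.4, 28.2]
orientation: [[-0.02, 0.954, -0.298], [1.0, 0.019, -0.005], [0.001, -0.298, -0.955]]
contact_force: [-0.6, -0.2, 3.9]
finger_gap: 0.088
```

Floor contact again at the same height as before. Check centring, then release.

Run:
```python
from platefit import *
P,Rt=pose();f=platePts(P,Rt,dx=-.8); print("bottom in rack",Rz(RKY).T@(f(0,0,0)-RK), Rz(RKY).T@(f(0,0,90)-RK)); print(st()['contact_force'])
```

```text
bottom in rack [-0.42720846 36.35250158  6.38764649] [-0.21651187 36.29648535 96.38738243]
[-0.56071095 -0.21980867  3.92867875]
```

carry_out(
  xyz=[
    [0,0,0],
    [0,0,0],
    [0,0,0],
    [0,0,0],
  ],
  angular=[
    [0,0,0],
    [0,0,0],
    [0,0,0],
    [0,0,0],
  ],
  fingers=27,
)

```text
t: 33.2
position: [562.2, -240.2, 27.1]
orientation: [[-0.02, 0.954, -0.299], [1.0, 0.019, -0.005], [0.001, -0.299, -0.954]]
contact_force: [-0.4, -0.7, 0.1]
finger_gap: 0.267
```

carry_out(
  xyz=[
    [0,-3,-9],
    [0,-6,-19],
    [0,-9,-29],
    [0,-12,-38],
    [0,-12,-38],
    [0,-12,-38],
    [0,-12,-38],
    [0,-45,-5],
    [0,-45,-5],
    [0,-20,0],
    [0,0,0],
  ],
  angular=[
    [0,0,0],
    [0,0,0],
    [0,0,0],
    [0,0,0],
    [0,0,0],
    [0,0,0],
    [0,0,0],
    [0,0,0],
    [0,0,0],
    [0,0,0],
    [0,0,0],
  ],
)

```text
t: 34.3
position: [457.7, -243.7, 291.4]
orientation: [[-0.017, 0.955, -0.296], [1.0, 0.016, -0.005], [-0.0, -0.296, -0.955]]
contact_force: [-0.0, -0.1, -0.5]
finger_gap: 0.271
```

Run:
```python
from platefit import *
im=r.read_camera("wrist"); s=st(); print(s['t'],s['position'],s['finger_gap'],s['contact_force'],s['q'])
cv2.imwrite("pics/ah.png",im[:,:,::-1])
im=r.read_camera("scene"); crop(im,165,220,305,350,5,"pics/ah3.png")
im=r.read_camera("top"); crop(im,160,180,470,310,2.58,"pics/ah2.png")
```

```text
34.35 [ 459.21495632 -242.82537523  290.34479892] 0.27317861289906403 [ 0.12163055  0.05623881 -0.22764939] [  7.06639376  23.97486469  16.26093017  88.54410253   0.34981462
  84.16695495 113.87537177]
```

View pics/ah.png

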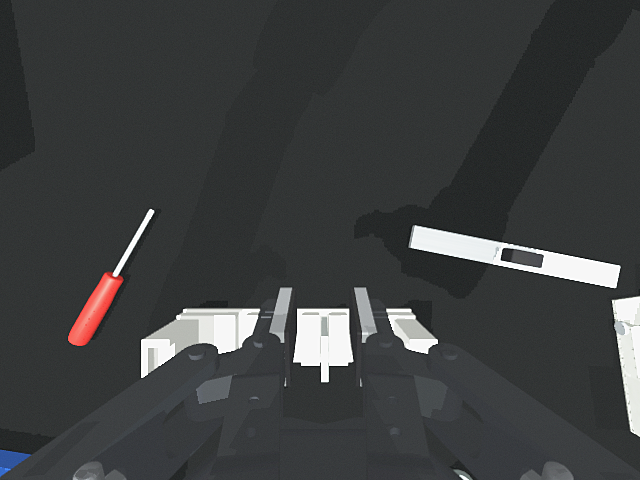

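View pics/ah3.png

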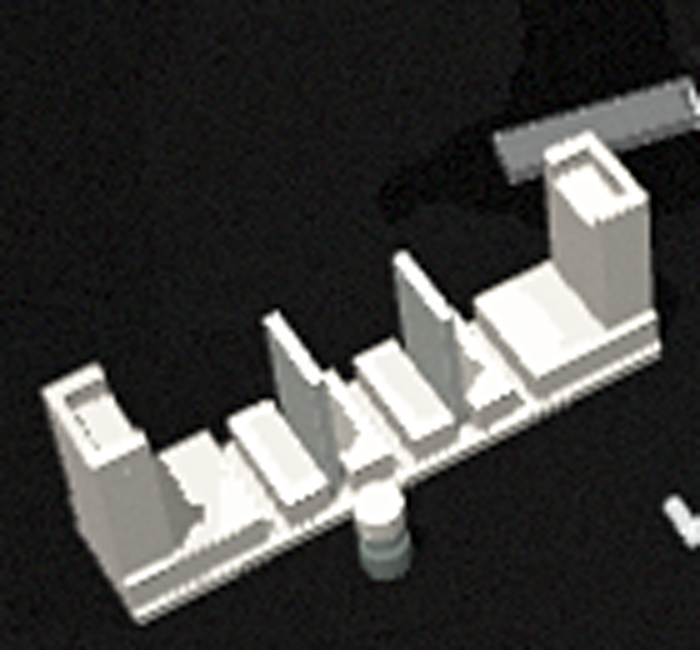

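View pics/ah2.png

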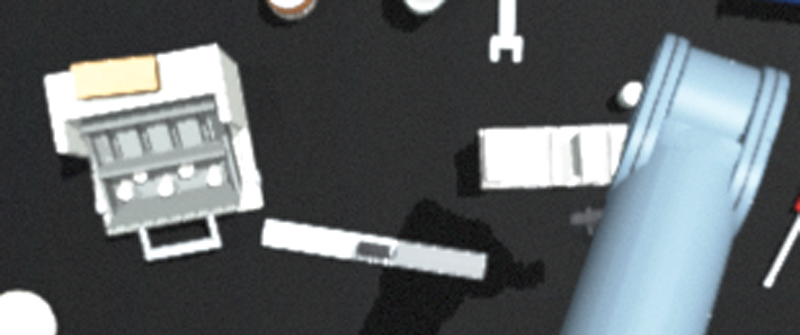

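carry_out(
  xyz=[
    [0,0,0],
    [0,0,0],
    [0,0,0],
    [40,0,0],
    [44,0,0],
    [44,0,0],
    [44,0,0],
    [44,0,0],
    [44,0,0],
  ],
  angular=[
    [-0.1,0,0],
    [-0.1,0,0],
    [-0.1,0,0],
    [0,0,0],
    [0,0,0],
    [0,0,0],
    [0,0,0],
    [0,0,0],
    [0,0,0],
  ],
)

```text
t: 35.35
position: [454.9, 19.9, 288.9]
orientation: [[-0.021, 1.0, -0.003], [1.0, 0.021, 0.001], [0.001, -0.003, -1.0]]
contact_force: [0.3, 0.1, -0.1]
finger_gap: 0.271
```

carry_out(
  xyz=[
    [0,0,0],
    [0,0,0],
    [0,0,0],
    [0,0,0],
    [0,0,0],
    [0,0,0],
    [0,0,0],
    [0,0,0],
    [0,0,0],
    [0,0,0],
    [0,0,0],
    [0,0,0],
  ],
  angular=[
    [0,0,0.145],
    [0,0,0.145],
    [0,0,0.145],
    [0,0,0.145],
    [0,0,0.145],
    [0,0,0.145],
    [0,0,0.145],
    [0,0,0.145],
    [0,0,0.145],
    [0,0,0.145],
    [0,0,0],
    [0,0,0],
  ],
  fingers=50,
)

```text
t: 36.55
position: [454.9, 18.0, 288.8]
orientation: [[0.989, 0.145, -0.004], [0.145, -0.989, 0.001], [-0.004, -0.001, -1.0]]
contact_force: [-0.3, 0.2, 0.2]
finger_gap: 0.497
```

Run:
```python
from platefit import *
im=r.read_camera("wrist"); s=st(); print(s['t'],s['position'],s['orientation'],s['q'])
cv2.imwrite("pics/ai.png",im[:,:,::-1])
```

```text
36.6 [454.78891425  17.85201288 288.85062719] [[ 9.89567130e-01  1.44026672e-01 -3.63502594e-03]
 [ 1.44030251e-01 -9.89573008e-01  7.41384148e-04]
 [-3.49034446e-03 -1.25720308e-03 -9.99993118e-01]] [-15.20610626   5.34935001   7.92187711 109.56186784  -0.88562248
  65.34331915   1.33495063]
```

View pics/ai.png

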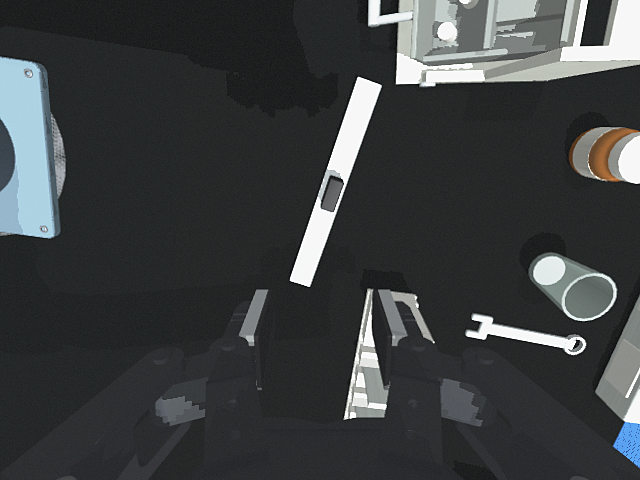

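```bash
cat > barfit.py <<'E'
from fit import *
def bar(label=True):
    c=cp("wrist"); im=r.read_camera("wrist")
    m=r.masks_of("wrist","lock_bar")
    for x in m[:2]: print(x['confidence'],np.round(x['centre'],1),x['mask'].sum())
    k=m[0]['mask'].astype(np.uint8)
    ys,xs=np.nonzero(k); W=onz(np.c_[xs,ys],12,c)
    rc=cv2.minAreaRect(W[:,:2].astype(np.float32)); print("rect",rc)
    cv2.imwrite("pics/_mask.png",k*255)
    return W
if __name__=="__main__":
    c=cp("wrist")
    print(onz([(369.5,80.5),(300.5,283),(358,77),(381,84),(290,279),(311,287)],12,c).round(1))
    bar()
    # block top corners z=42
    b=onz([(331,174),(344,178),(333,211),(321,207)],42,c).round(1); print(b,b.mean(0))
E
python3 barfit.py
```

```text
[[ 492.3  145.1   12. ]
 [ 445.  -125.6   12. ]
 [ 478.3  146.8   12. ]
 [ 506.4  143.3   12. ]
 [ 429.8 -121.7   12. ]
 [ 460.3 -129.6   12. ]]Traceback (most recent call last):
  File "barfit.py", line 14, in <module>
    bar()
    ~~~^^
  File "barfit.py", line 6, in bar
    k=m[0]['mask'].astype(np.uint8)
      ~^^^
IndexError: list index out of range
```

```bash
sed -i 's/^    bar()$/    pass/' barfit.py; python3 barfit.py
python3 - <<'E'
from fit import *
im=cv2.imread("pics/ai.png")[:,:,::-1]; crop(im,300,150,365,230,7,"pics/aj.png")
E
```

```text
[[ 492.5  144.8   12. ]
 [ 444.7 -125.8   12. ]
 [ 478.5  146.6   12. ]
 [ 506.5  143.    12. ]
 [ 429.5 -121.9   12. ]
 [ 460.1 -129.8   12. ]]
[[462.9  34.7  42. ]
 [478.9  32.2  42. ]
 [472.1  -9.6  42. ]
 [456.8  -6.7  42. ]] [467.675  12.65   42.   ]
```

View pics/aj.png

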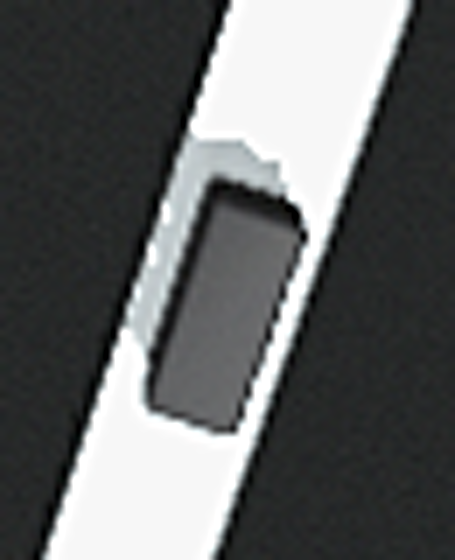

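Run:
```python
from fit import *
a=np.radians(-9.9); Rt=toolR([np.cos(a),np.sin(a),0],[0,0,-1]); P0,_=pose()
P=np.array([468.5,10,60]); go(P,Rt); print(Rt.T@(P-P0))
```

```text
shift [ 13.4   9.9 228.9] | 229.5 rot [-0.0007  0.0035  0.3158]
[ 14.94905149   5.18338423 228.94184598]
```

carry_out(
  xyz=[
    [5,3,0],
    [5,3,0],
    [4.5,0,0],
    [0,0,30],
    [0,0,45],
    [0,0,45],
    [0,0,45],
    [0,0,40],
    [0,0,24],
    [0,0,0],
    [0,0,0],
  ],
  angular=[
    [0,0.002,0.105],
    [0,0.002,0.105],
    [0,0,0.106],
    [0,0,0],
    [0,0,0],
    [0,0,0],
    [0,0,0],
    [0,0,0],
    [0,0,0],
    [0,0,0],
    [0,0,0],
  ],
)

```text
t: 37.8
position: [470.1, 12.3, 60.5]
orientation: [[0.985, -0.174, 0.001], [-0.174, -0.985, 0.001], [0.001, -0.001, -1.0]]
contact_force: [0.2, 0.6, -0.4]
finger_gap: 0.498
```

Run:
```python
from platefit import *
im=r.read_camera("wrist"); s=st(); print(s['t'],s['position'],s['orientation'],s['q'])
cv2.imwrite("pics/ak.png",im[:,:,::-1])
a=np.radians(-9.9); Rt=toolR([np.cos(a),np.sin(a),0],[0,0,-1]); P0,_=pose()
P=np.array([468.5,10,-16]); go(P,Rt);
c=cp("wrist"); u=np.array([np.cos(a),np.sin(a),0]);v=np.array([-u[1],u[0],0]); C=np.array([468.5,10,0])
print(proj([C+u*9*i+v*20*j+[0,0,42] for i,j in((-1,-1),(1,-1),(1,1),(-1,1))]+[C+v*138+u*15*i+[0,0,12] for i in(-1,1)],c).round(0).tolist())
```

```text
37.85 [470.89062088  12.41555576  61.23296688] [[ 0.98472015 -0.17412226  0.00276948]
 [-0.17412622 -0.98472254  0.00125946]
 [ 0.00250787 -0.00172245 -0.99999537]] [-13.13407582  25.51220966   7.54019011 120.63621864  -5.89517668
  34.01926771 -11.46739489]
shift [-2.1  2.9 77.2] | 77.3 rot [-0.0017 -0.0025 -0.0022]
[[303.0, 291.0], [332.0, 291.0], [332.0, 229.0], [302.0, 229.0], [289.0, 13.0], [343.0, 12.0]]
```

View pics/ak.png

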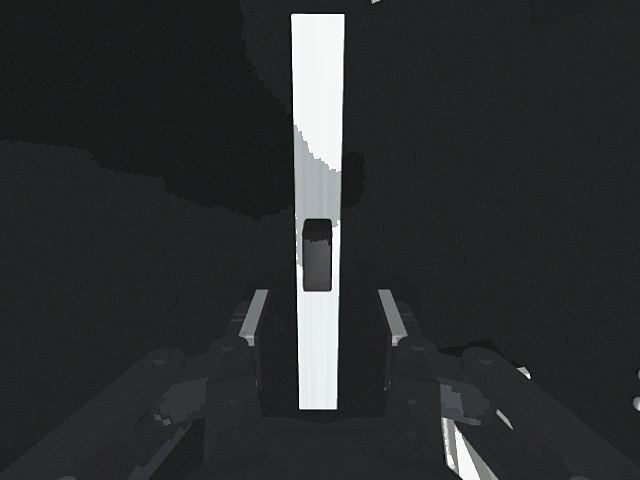

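carry_out(
  xyz=[
    [-2.1,2.9,15],
    [0,0,20],
    [0,0,20],
    [0,0,12],
    [0,0,5],
    [0,0,0],
    [0,0,0],
  ],
  angular=[
    [-0.002,-0.002,-0.002],
    [0,0,0],
    [0,0,0],
    [0,0,0],
    [0,0,0],
    [0,0,0],
    [0,0,0],
  ],
)

```text
t: 38.55
position: [467.9, 9.9, -11.1]
orientation: [[0.985, -0.173, 0.0], [-0.173, -0.985, -0.0], [0.0, 0.0, -1.0]]
contact_force: [-0.2, -0.2, 0.9]
finger_gap: 0.5
```

Run:
```python
from platefit import *
im=r.read_camera("wrist"); s=st(); print(s['t'],s['position'],s['contact_force'],s['q'])
cv2.imwrite("pics/al.png",im[:,:,::-1])
im=r.read_camera("scene"); crop(im,260,190,360,270,7,"pics/al2.png")
```

```text
38.6 [467.92656337   9.8883822  -11.08034967] [-0.31854225 -1.01570774  0.1519113 ] [-11.32683404  33.75189992   5.6365672  121.92616839  -7.4604322
  24.6277082   -9.78924783]
```

View pics/al.png

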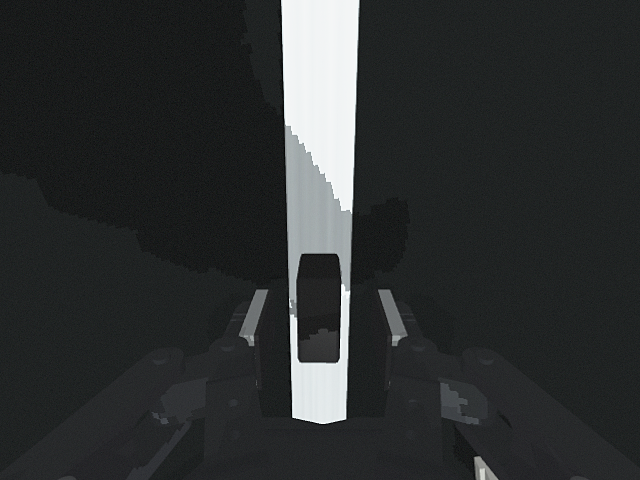

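View pics/al2.png

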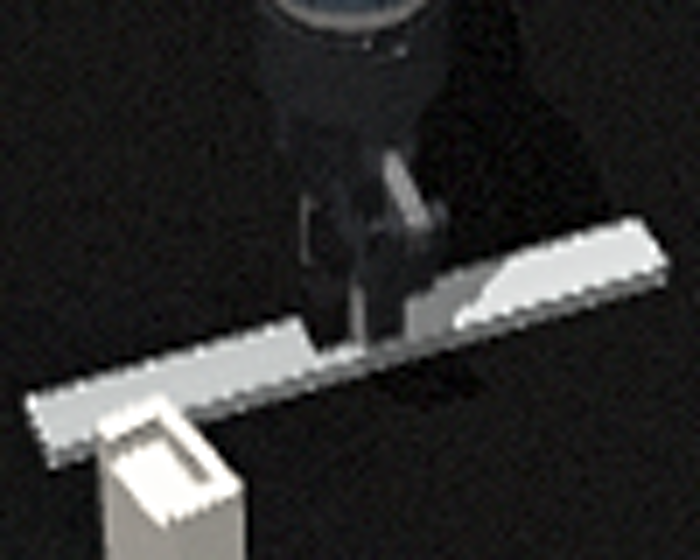

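carry_out(
  xyz=[
    [0,0,2.5],
    [0,0,2],
    [0,0,0],
  ],
  angular=[
    [0,0,0],
    [0,0,0],
    [0,0,0],
  ],
)

```text
t: 38.95
position: [466.9, 9.9, -16.6]
orientation: [[0.985, -0.173, -0.002], [-0.173, -0.985, -0.001], [-0.002, 0.001, -1.0]]
contact_force: [0.2, -0.8, -0.5]
finger_gap: 0.501
```

carry_out(
  xyz=[
    [0,0,0],
    [0,0,0],
    [0,0,0],
    [0,0,0],
    [0,0,0],
    [0,0,0],
  ],
  angular=[
    [0,0,0],
    [0,0,0],
    [0,0,0],
    [0,0,0],
    [0,0,0],
    [0,0,0],
  ],
  fingers=0,
  squeeze=60,
)

```text
t: 39.55
position: [467.0, 9.8, -16.4]
orientation: [[0.985, -0.173, -0.002], [-0.173, -0.985, -0.001], [-0.001, 0.001, -1.0]]
contact_force: [-1.0, 0.4, 3.4]
finger_gap: 0.193
```

carry_out(
  xyz=[
    [0,0,-5],
    [0,0,-12],
    [0,0,-20],
    [0,0,-25],
    [0,0,-25],
    [0,0,-25],
    [0,0,-25],
    [0,0,-25],
    [0,0,-18],
    [0,0,-10],
    [0,0,0],
    [0,0,0],
  ],
  angular=[
    [0,0,0],
    [0,0,0],
    [0,0,0],
    [0,0,0],
    [0,0,0],
    [0,0,-0.048],
    [0,0,-0.048],
    [0,0,-0.048],
    [0,0,-0.048],
    [0,0,0],
    [0,0,0],
    [0,0,0],
  ],
)

```text
t: 40.75
position: [466.8, 9.9, 173.1]
orientation: [[1.0, 0.018, -0.002], [0.018, -1.0, -0.001], [-0.002, 0.001, -1.0]]
contact_force: [-0.4, -0.0, -1.8]
finger_gap: 0.197
```

Run:
```python
from platefit import *
im=r.read_camera("wrist"); s=st(); print(s['t'],s['position'],s['contact_force'],s['finger_gap'],s['q'])
cv2.imwrite("pics/am.png",im[:,:,::-1])
Rk=Rz(RKY); Rt=toolR(Rk[:,0],[0,0,-1]); P0,_=pose()
P=RK+[0,0,180]; go(P,Rt); print(Rt.T@(P-P0))
im=r.read_camera("scene"); crop(im,220,130,380,270,5,"pics/am2.png")
```

```text
40.8 [466.52616086   9.91043267 172.73232382] [ 0.40692675  0.44775532 -2.20027943] 0.19728575339827925 [-12.73667281  14.41887434   6.94298024 116.30442931  -2.22792308
  49.5789559   -3.53795661]
shift [106.2 288.3  -7.4] | 307.3 rot [ 0.0008  0.0031 -0.001 ]
[105.95754891 288.35879339  -7.26767618]
```

View pics/am.png

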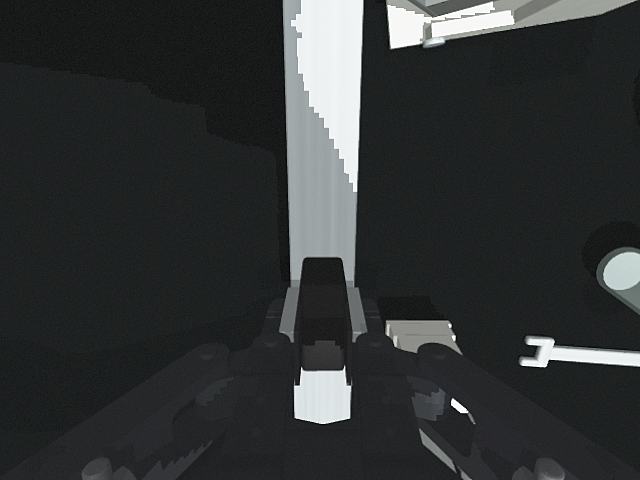

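View pics/am2.png

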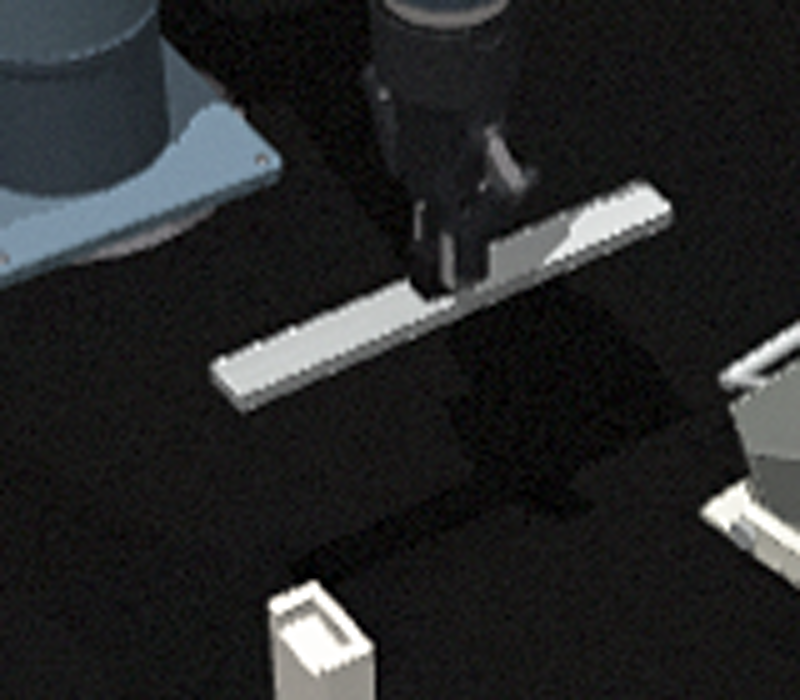

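Run:
```python
from fit import *
P,Rt=pose();c=cp("wrist")
print(proj([P+Rt@[0,y,-58.4] for y in(-22,-20,0,20,22)]+[P+Rt@[0,y,-28.4] for y in(-20,)],c).round(1).tolist())
t=cp("scene"); U=Rt[:,1]
print(((proj([P+U*s*138+Rt[:,0]*15*q+[0,0,z] for s in(-1,1) for q in(-1,1) for z in (16.4,28.4)],t)-[220,130])*5).round(0).tolist())
```

```text
[[319.7, 277.4], [319.7, 282.3], [319.8, 328.6], [319.9, 371.1], [319.9, 375.1], [320.1, 253.7]]
[[635.0, 194.0], [636.0, 177.0], [668.0, 222.0], [669.0, 205.0], [207.0, 380.0], [205.0, 362.0], [237.0, 412.0], [235.0, 395.0]]
```

carry_out(
  xyz=[
    [7,20,-2],
    [12,32,-2],
    [14,38,-2],
    [14,38,-1],
    [14,38,0],
    [14,38,0],
    [13,36,0],
    [11,30,0],
    [7,18.4,0],
    [0,0,0],
    [0,0,0],
  ],
  angular=[
    [0,0.003,0],
    [0,0,0],
    [0,0,0],
    [0,0,0],
    [0,0,0],
    [0,0,0],
    [0,0,0],
    [0,0,0],
    [0,0,0],
    [0,0,0],
    [0,0,0],
  ],
)

```text
t: 41.95
position: [577.9, -275.9, 179.4]
orientation: [[1.0, 0.018, -0.001], [0.018, -1.0, 0.001], [-0.001, -0.001, -1.0]]
contact_force: [0.1, 0.3, -1.5]
finger_gap: 0.198
```

Run:
```python
from platefit import *
im=r.read_camera("wrist"); s=st(); print(s['t'],s['position'],s['contact_force'],s['finger_gap'],s['q'])
cv2.imwrite("pics/an.png",im[:,:,::-1])
Rk=Rz(RKY); Rt=toolR(Rk[:,0],[0,0,-1])
P=RK+[0,0,88]; go(P,Rt)
im=r.read_camera("scene"); crop(im,165,190,325,350,4,"pics/an2.png")
```

```text
42.0 [ 578.0893774  -274.97699028  179.72105813] [-0.31976005  0.42648367 -1.88621122] 0.19483460756997026 [12.54410828 30.84613837 12.79332384 90.97541756 -7.65856815 59.07713868
 28.62985963]
shift [-0.2  1.5 91.7] | 91.7 rot [-0.001   0.0003  0.0003]
```

View pics/an.png

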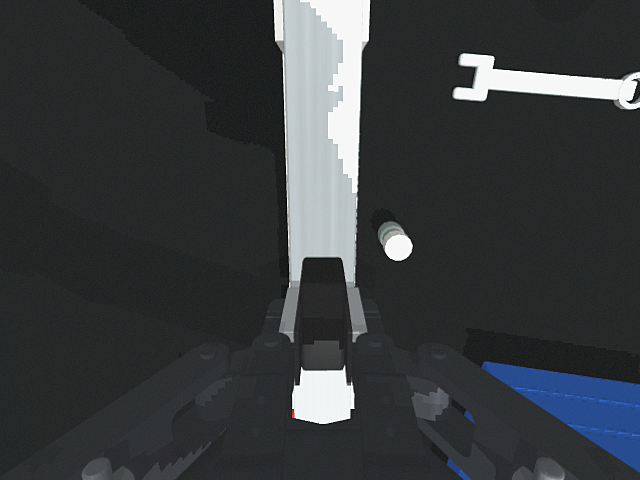

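View pics/an2.png

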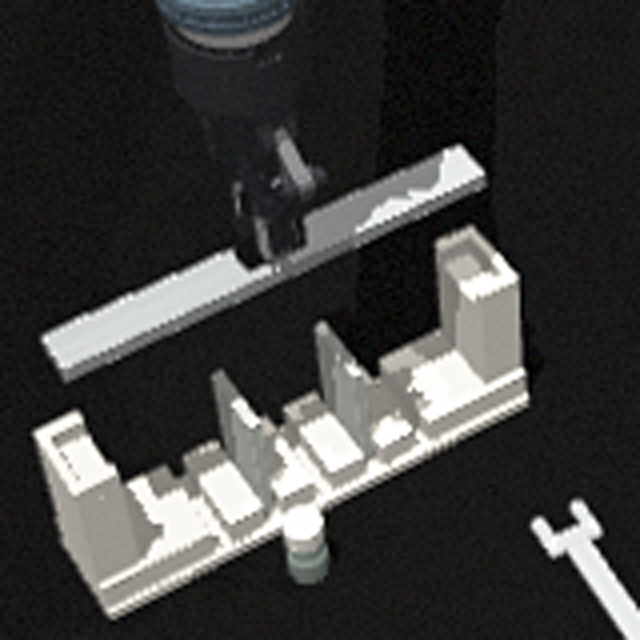

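carry_out(
  xyz=[
    [0,1.5,12],
    [0,0,18],
    [0,0,18],
    [0,0,12],
    [0,0,6],
    [0,0,0],
    [0,0,0],
  ],
  angular=[
    [-0.001,0,0],
    [0,0,0],
    [0,0,0],
    [0,0,0],
    [0,0,0],
    [0,0,0],
    [0,0,0],
  ],
)

```text
t: 42.75
position: [579.3, -278.2, 115.4]
orientation: [[1.0, 0.019, 0.003], [0.019, -1.0, -0.002], [0.002, 0.002, -1.0]]
contact_force: [0.0, -0.5, -2.0]
finger_gap: 0.193
```

Run:
```python
from platefit import *
im=r.read_camera("wrist"); s=st(); print(s['t'],s['position'],s['contact_force'])
crop(im,220,0,420,150,4,"pics/ao.png")
Rk=Rz(RKY); Rt=toolR(Rk[:,0],[0,0,-1])
P=RK+[0,0,88]; go(P,Rt)
im=r.read_camera("scene"); crop(im,165,200,305,350,4,"pics/ao2.png")
```

```text
42.8 [ 579.44964362 -278.28224012  115.72967289] [-0.04112449 -0.34447038 -1.44013755]
shift [-1.6 -2.  27.7] | 27.8 rot [ 0.0022 -0.003  -0.0002]
```

View pics/ao.png

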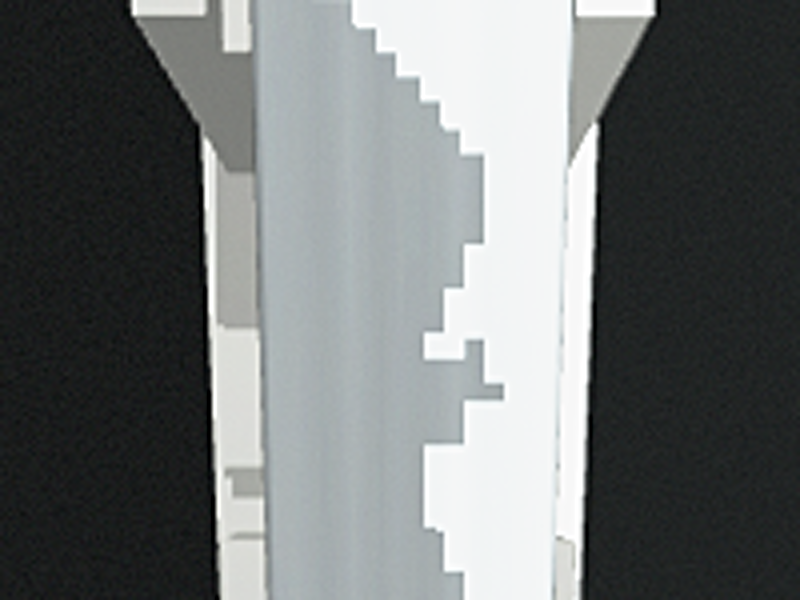

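View pics/ao2.png

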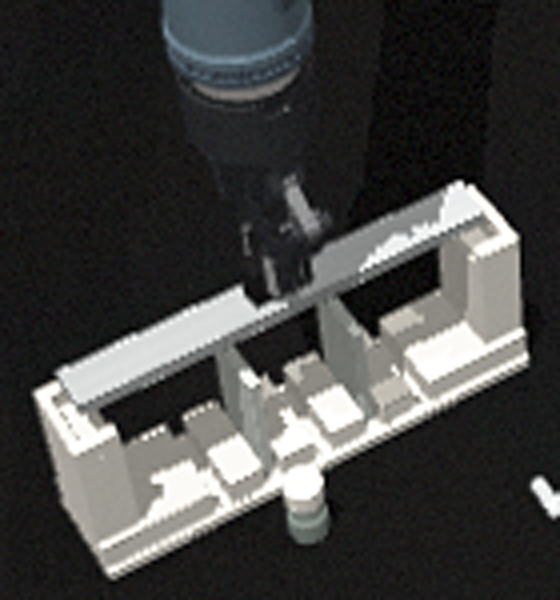

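carry_out(
  xyz=[
    [-1.8,-2,5],
    [0,0,6],
    [0,0,6],
    [0,0,4],
    [0,0,3],
    [0,0,0],
    [0,0,0],
  ],
  angular=[
    [0.002,-0.003,0],
    [0,0,0],
    [0,0,0],
    [0,0,0],
    [0,0,0],
    [0,0,0],
    [0,0,0],
  ],
)

```text
t: 43.55
position: [577.0, -276.1, 90.9]
orientation: [[1.0, 0.018, -0.001], [0.018, -1.0, 0.0], [-0.001, -0.0, -1.0]]
contact_force: [-0.1, -0.2, -2.2]
finger_gap: 0.194
```

carry_out(
  xyz=[
    [0,0,1],
    [0,0,1],
    [0,0,0],
    [0,0,0],
  ],
  angular=[
    [0,0,0],
    [0,0,0],
    [0,0,0],
    [0,0,0],
  ],
)

```text
t: 43.95
position: [577.0, -276.1, 89.0]
orientation: [[1.0, 0.019, -0.001], [0.019, -1.0, 0.0], [-0.001, -0.0, -1.0]]
contact_force: [0.6, 0.3, -3.2]
finger_gap: 0.197
```

carry_out(
  xyz=[
    [0,0,1],
    [0,0,1],
    [0,0,0],
  ],
  angular=[
    [0,0,0],
    [0,0,0],
    [0,0,0],
  ],
)

```text
t: 44.25
position: [577.1, -276.1, 87.7]
orientation: [[1.0, 0.018, -0.001], [0.018, -1.0, 0.0], [-0.001, -0.0, -1.0]]
contact_force: [-2.2, 0.5, 4.5]
finger_gap: 0.197
```

Run:
```python
from platefit import *
im=r.read_camera("wrist"); s=st(); print(s['t'],s['position'],s['contact_force'])
crop(im,220,0,420,150,4,"pics/ap.png")
im=r.read_camera("scene"); crop(im,165,230,305,350,5,"pics/ap2.png")
```

```text
44.3 [ 577.08377711 -276.15716442   87.67496482] [-2.02577586  1.54115141  5.65367982]
```

View pics/ap2.png

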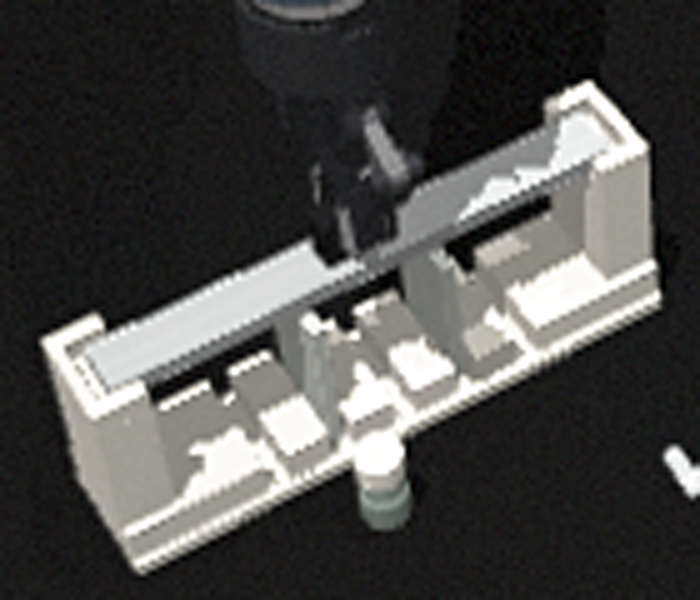

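View pics/ap.png

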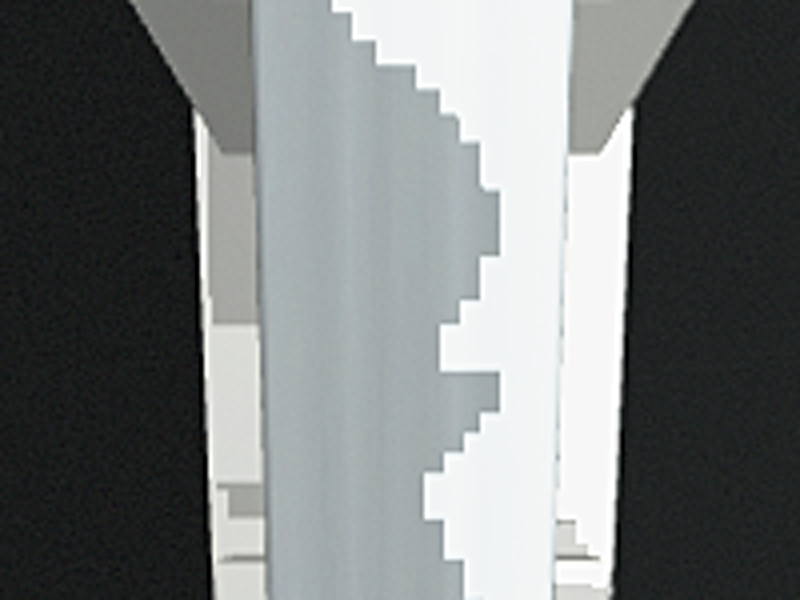

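carry_out(
  xyz=[
    [0,0,0],
    [0,0,0],
    [0,0,0],
    [0,0,0],
    [0,0,0],
  ],
  angular=[
    [0,0,0],
    [0,0,0],
    [0,0,0],
    [0,0,0],
    [0,0,0],
  ],
  fingers=45,
)

```text
t: 44.85
position: [576.9, -276.1, 86.8]
orientation: [[1.0, 0.018, -0.001], [0.018, -1.0, 0.0], [-0.001, -0.0, -1.0]]
contact_force: [-0.0, 0.4, -0.4]
finger_gap: 0.449
```

carry_out(
  xyz=[
    [0,0,-8],
    [0,0,-15],
    [0,0,-25],
    [0,0,-35],
    [0,0,-40],
    [0,0,-40],
    [-10,-30,-20],
    [-12,-40,-10],
    [-12,-44,0],
    [-12,-44,0],
    [-12,-44,0],
    [-10,-40,0],
  ],
  angular=[
    [0,0,0],
    [0,0,0],
    [0,0,0],
    [0,0,0],
    [0,0,0],
    [0,0,0],
    [0,0,0],
    [0,0,0],
    [0,0,0],
    [0,0,0],
    [0,0,0],
    [0,0,0],
  ],
)

```text
t: 46.05
position: [504.1, -33.5, 281.7]
orientation: [[1.0, 0.019, 0.001], [0.019, -1.0, 0.001], [0.001, -0.001, -1.0]]
contact_force: [0.6, -0.1, 0.1]
finger_gap: 0.45
```

Run:
```python
from platefit import *
s=st(); print(s['t'],s['position'],s['contact_force'],s['q'])
im=r.read_camera("scene"); crop(im,165,230,305,350,5,"pics/aq2.png")
im=r.read_camera("top"); crop(im,335,210,465,270,6,"pics/aq3.png")
Rt=toolR(RH[:,0],[0,0,-1])
P=h2w([-109.5,0,100]);P0,_=pose(); go(P,Rt); print(P,Rt.T@(P-P0))
```

```text
46.05 [504.12197136 -33.54452468 281.7134479 ] [ 0.64401704 -0.05976083  0.14506791] [ -8.17574307  11.04589701   8.01520625 103.96500671  -1.73130907
  65.06329863   1.50088918]
shift [ -21.4 -266.9  182.5] | 324.0 rot [-0.0034 -0.0002 -0.1371]
[475.17659765 237.77809876 100.        ] [  15.31189706 -267.90372581  181.58914404]
```

View pics/aq2.png

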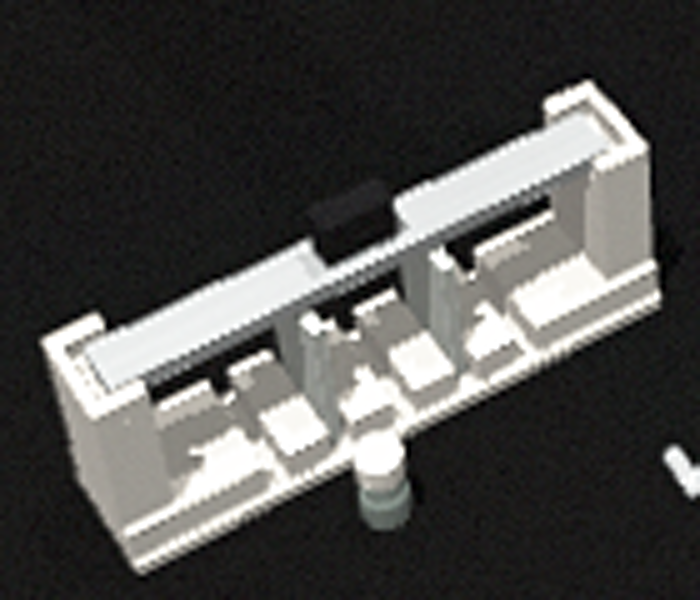

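View pics/aq3.png

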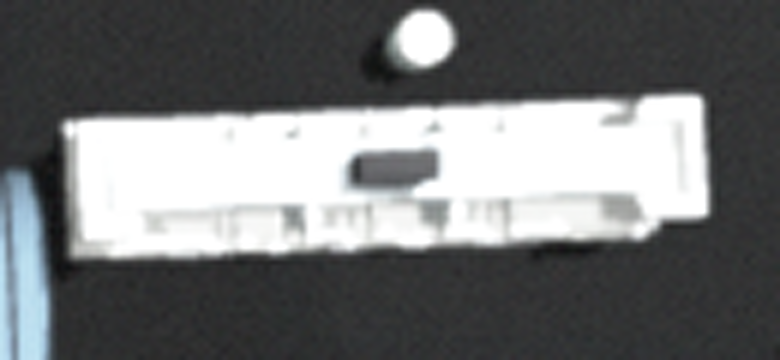

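carry_out(
  xyz=[
    [0,0,0],
    [2,-35,0],
    [3,-45,0],
    [3,-45,0],
    [3,-45,10],
    [2,-45,30],
    [2,-40,40],
    [0,-13,45],
    [0,0,40],
    [0,0,16],
    [0,0,0],
    [0,0,0],
  ],
  angular=[
    [-0.003,0,-0.137],
    [0,0,0],
    [0,0,0],
    [0,0,0],
    [0,0,0],
    [0,0,0],
    [0,0,0],
    [0,0,0],
    [0,0,0],
    [0,0,0],
    [0,0,0],
    [0,0,0],
  ],
  fingers=40,
)

```text
t: 47.35
position: [480.0, 223.0, 106.7]
orientation: [[0.988, 0.154, 0.001], [0.154, -0.988, -0.002], [0.0, 0.002, -1.0]]
contact_force: [0.0, -0.3, -0.4]
finger_gap: 0.403
```

Run:
```python
from platefit import *
im=r.read_camera("wrist");s=st(); print(s['t'],s['position'],s['contact_force'],s['q'])
cv2.imwrite("pics/ar.png",im[:,:,::-1])
Rt=toolR(RH[:,0],[0,0,-1]); P=h2w([-109.5,0,0]); go(P,Rt)
print(proj([h2w([-109.5,y,51.5]) for y in (-45,45)],cp("wrist")).round(0).tolist())
```

```text
47.4 [480.37475971 223.32564484 107.16010408] [0.53625204 0.24517542 0.69496638] [-27.76252223  25.69297787  -2.68010663 110.34081338   1.84654313
  43.9687683  -22.64451117]
shift [ -3.1 -15.3 107.1] | 108.3 rot [ 0.0017 -0.0014 -0.0097]
[[317.0, 276.0], [315.0, 148.0]]
```

View pics/ar.png

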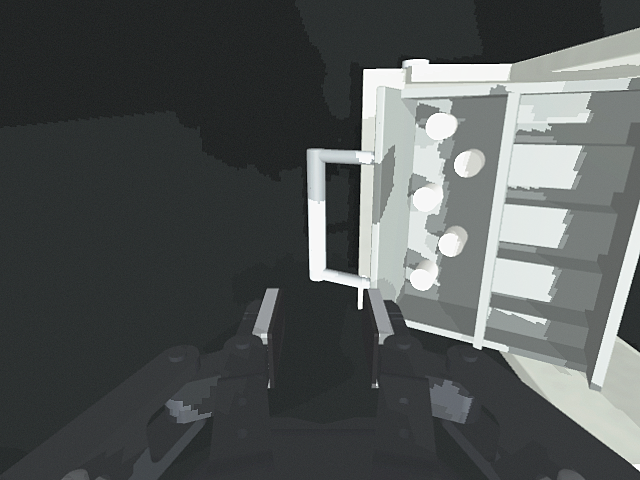

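Handle at column ~317, rows 150–280, as predicted. Descend and grip.

carry_out(
  xyz=[
    [-3,-15.3,10],
    [0,0,25],
    [0,0,30],
    [0,0,25],
    [0,0,15],
    [0,0,0],
    [0,0,0],
  ],
  angular=[
    [0.002,-0.001,-0.01],
    [0,0,0],
    [0,0,0],
    [0,0,0],
    [0,0,0],
    [0,0,0],
    [0,0,0],
  ],
)

```text
t: 48.1
position: [473.4, 238.7, 0.7]
orientation: [[0.986, 0.165, -0.002], [0.165, -0.986, 0.0], [-0.002, -0.0, -1.0]]
contact_force: [0.5, 0.5, 1.0]
finger_gap: 0.395
```

carry_out(
  xyz=[
    [0,0,0],
    [0,0,0],
    [0,0,0],
    [0,0,0],
    [0,0,0],
  ],
  angular=[
    [0,0,0],
    [0,0,0],
    [0,0,0],
    [0,0,0],
    [0,0,0],
  ],
  fingers=0,
  squeeze=40,
)

```text
t: 48.6
position: [473.3, 238.2, 1.0]
orientation: [[0.986, 0.165, -0.002], [0.165, -0.986, -0.0], [-0.002, -0.0, -1.0]]
contact_force: [-2.1, -1.2, 6.3]
finger_gap: 0.123
```

Reverse the arc, with a small overtravel.

carry_out(
  xyz=[
    [2.1,0,-3.4],
    [2.2,0,-3.3],
    [2.4,0,-3.2],
    [2.5,0,-3.1],
    [2.7,0,-2.9],
    [2.8,0,-2.8],
    [3,0,-2.7],
    [3.1,0,-2.5],
    [3.2,0,-2.3],
    [3.4,0,-2.2],
    [2.2,0,-1.2],
    [0,0,0],
  ],
  angular=[
    [0,0,0],
    [0,0,0],
    [0,0,0],
    [0,0,0],
    [0,0,0],
    [0,0,0],
    [0,0,0],
    [0,0,0],
    [0,0,0],
    [0,0,0],
    [0,0,0],
    [0,0,0],
  ],
)

```text
t: 49.8
position: [497.3, 242.0, 30.0]
orientation: [[0.986, 0.166, -0.012], [0.166, -0.986, -0.004], [-0.012, 0.002, -1.0]]
contact_force: [-15.3, -0.7, 11.5]
finger_gap: 0.122
```

Run:
```python
from platefit import *
im=r.read_camera("wrist");s=st(); print(s['t'],s['position'],s['contact_force'],s['finger_gap'])
cv2.imwrite("pics/as.png",im[:,:,::-1])
print(RH.T@(s['position']-H))
c=cp("wrist")
for th in (0,.03,.06): print(th,proj([h2w(bin2h([0,80,75],th)),h2w(bin2h([-42,45,68],th)),h2w(bin2h([72,0,57+5],th))],c).round(0).tolist())
```

```text
49.85 [497.25001032 242.02706115  29.95054013] [-14.49189133  -0.71790595  10.72454159] 0.11805264481035405
[-87.02881623   0.57890276  29.95054013]
0 [[462.0, 116.0], [332.0, 214.0], [598.0, 313.0]]
0.03 [[455.0, 116.0], [327.0, 213.0], [597.0, 316.0]]
0.06 [[448.0, 116.0], [321.0, 212.0], [595.0, 319.0]]
```

View pics/as.png

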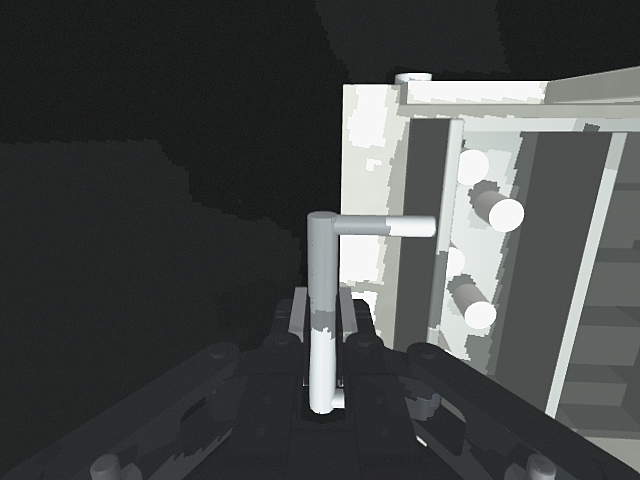

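carry_out(
  xyz=[
    [1.7,0,-1],
    [1.7,0,-1],
    [1.7,0,-1],
    [1.7,0,-0.5],
    [0,0,0],
    [0,0,0],
  ],
  angular=[
    [0,0,0],
    [0,0,0],
    [0,0,0],
    [0,0,0],
    [0,0,0],
    [0,0,0],
  ],
)

```text
t: 50.45
position: [499.8, 242.4, 32.2]
orientation: [[0.986, 0.167, -0.019], [0.167, -0.986, -0.006], [-0.019, 0.003, -1.0]]
contact_force: [-21.6, -0.6, 9.6]
finger_gap: 0.118
```

Run:
```python
from platefit import *
s=st(); print(s['contact_force'],RH.T@(s['position']-H))
```

```text
[-21.64467164  -0.56554258   9.64747007] [-84.4149898    0.51636237  32.16675726]
```

carry_out(
  xyz=[
    [1.5,0,0],
    [1.5,0,0],
    [0,0,0],
    [0,0,0],
  ],
  angular=[
    [0,0,0],
    [0,0,0],
    [0,0,0],
    [0,0,0],
  ],
)

```text
t: 50.85
position: [499.6, 242.3, 32.1]
orientation: [[0.986, 0.167, -0.024], [0.167, -0.986, -0.008], [-0.025, 0.004, -1.0]]
contact_force: [-30.9, -2.1, 19.0]
finger_gap: 0.12
```

Run:
```python
from platefit import *
s=st(); P,Rt=pose(); print(s['contact_force'],RH.T@(P-H),RH.T@(P-50.5*Rt[:,2]-H))
im=r.read_camera("wrist");cv2.imwrite("pics/at.png",im[:,:,::-1])
```

```text
[-30.88126965  -2.12306279  19.04202752] [-84.62398269   0.42740609  32.08067667] [-83.35288576   0.63244137  82.56426087]
```

View pics/at.png

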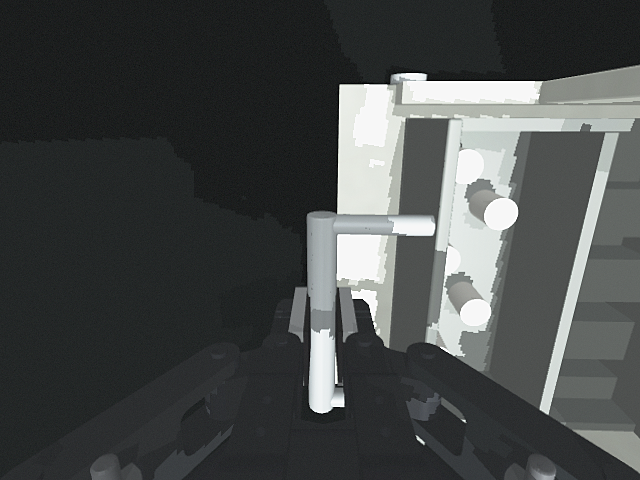

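carry_out(
  xyz=[
    [-1,0,0],
    [-1,0,0],
    [0,0,0],
  ],
  angular=[
    [0,0,0],
    [0,0,0],
    [0,0,0],
  ],
)

```text
t: 51.2
position: [499.8, 242.3, 32.1]
orientation: [[0.986, 0.167, -0.02], [0.167, -0.986, -0.007], [-0.021, 0.003, -1.0]]
contact_force: [-24.3, -0.4, 12.4]
finger_gap: 0.121
```

carry_out(
  xyz=[
    [0,0,0],
    [0,0,0],
    [0,0,0],
    [0,0,0],
  ],
  angular=[
    [0,0,0],
    [0,0,0],
    [0,0,0],
    [0,0,0],
  ],
  fingers=35,
)

```text
t: 51.6
position: [509.4, 243.4, 33.5]
orientation: [[0.986, 0.164, -0.004], [0.164, -0.986, -0.002], [-0.004, 0.001, -1.0]]
contact_force: [-5.5, 1.0, -0.6]
finger_gap: 0.355
```

carry_out(
  xyz=[
    [0,0,-10],
    [0,0,-25],
    [0,0,-35],
    [0,0,-45],
    [0,0,-45],
    [0,0,-45],
    [-20,0,-40],
    [-30,0,-20],
    [0,0,0],
    [0,0,0],
  ],
  angular=[
    [0,0,0],
    [0,0,0],
    [0,0,0],
    [0,0,0],
    [0,0,0],
    [0,0,0],
    [0,0,0],
    [0,0,0],
    [0,0,0],
    [0,0,0],
  ],
)

```text
t: 52.6
position: [463.0, 235.7, 300.3]
orientation: [[0.986, 0.164, 0.002], [0.164, -0.986, 0.001], [0.002, -0.001, -1.0]]
contact_force: [-0.0, -0.2, 0.0]
finger_gap: 0.348
```

Run:
```python
from platefit import *
im=r.read_camera("wrist");s=st(); print(s['t'],s['position'],s['contact_force'])
cv2.imwrite("pics/au.png",im[:,:,::-1])
c=cp("wrist")
for th in (0,.03,.06): print(th,proj([h2w(bin2h([0,80,75],th)),h2w(bin2h([0,-80,75],th)),h2w(bin2h([-42,45,68],th)),h2w(bin2h([-42,-45,68],th)),h2w([20,-96.5,165])],c).round(1).tolist())
im=r.read_camera("scene"); cv2.imwrite("pics/au2.png",im[:,:,::-1]); crop(im,340,150,480,270,5.5,"pics/au4.png"); crop(im,165,230,305,350,5,"pics/au5.png")
im=r.read_camera("top"); cv2.imwrite("pics/au3.png",im[:,:,::-1])
```

```text
52.65 [462.77203137 235.46074083 299.03151586] [ 0.0699823  -0.62491367  0.03792647]
0 [[400.6, 116.0], [391.4, 259.6], [358.4, 150.1], [356.0, 229.3], [466.0, 304.9]]
0.03 [[398.4, 116.0], [389.5, 259.5], [356.4, 150.0], [354.1, 229.0], [466.0, 304.9]]
0.06 [[396.2, 116.0], [387.5, 259.5], [354.5, 149.9], [352.3, 228.7], [466.0, 304.9]]
```

View pics/au.png

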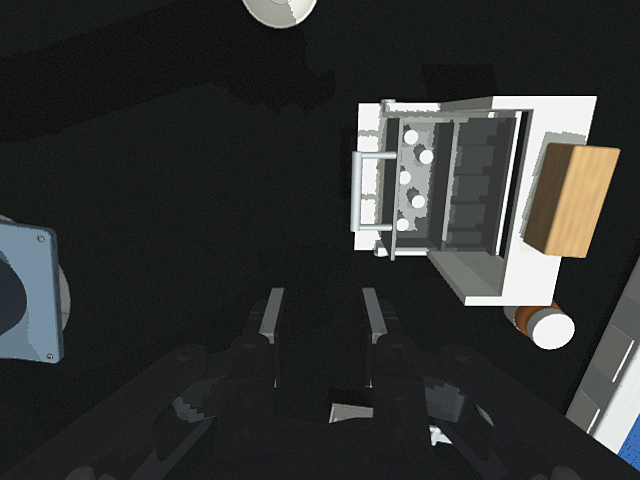

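View pics/au2.png

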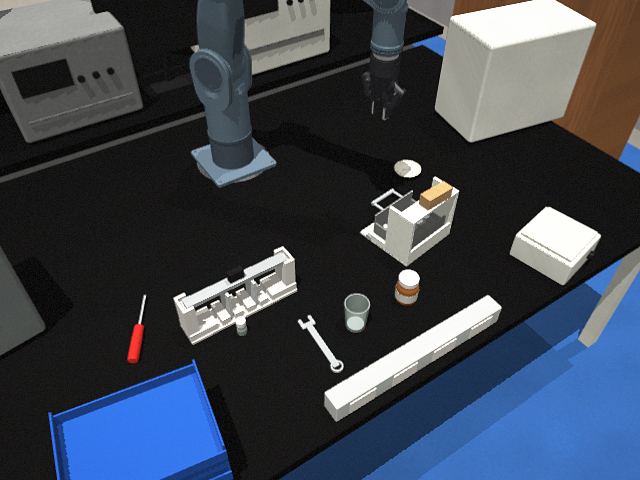

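View pics/au4.png

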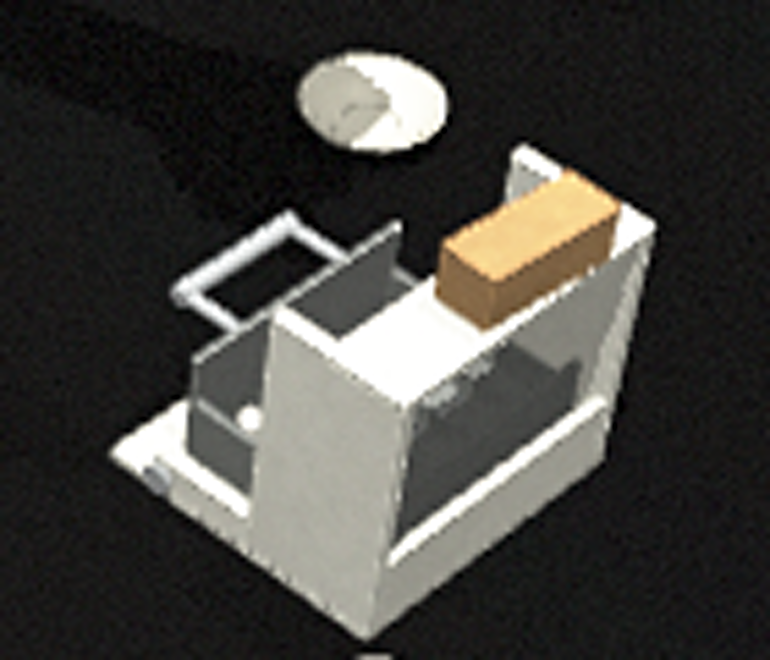

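View pics/au5.png

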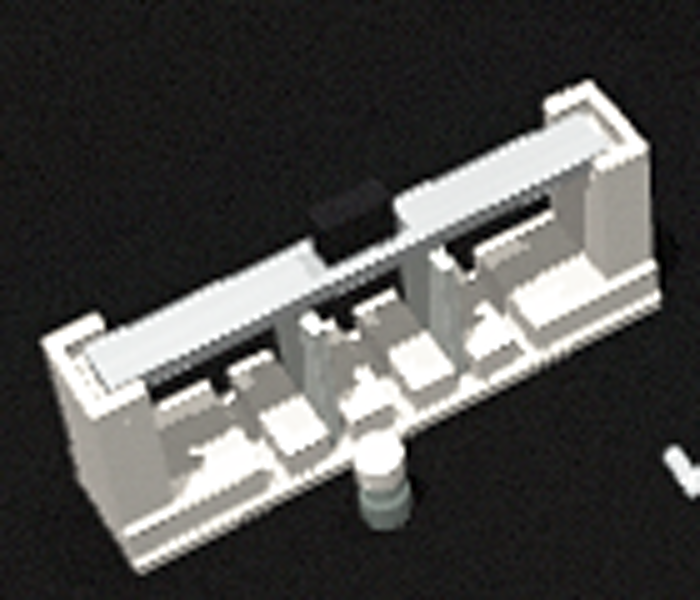

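View pics/au3.png

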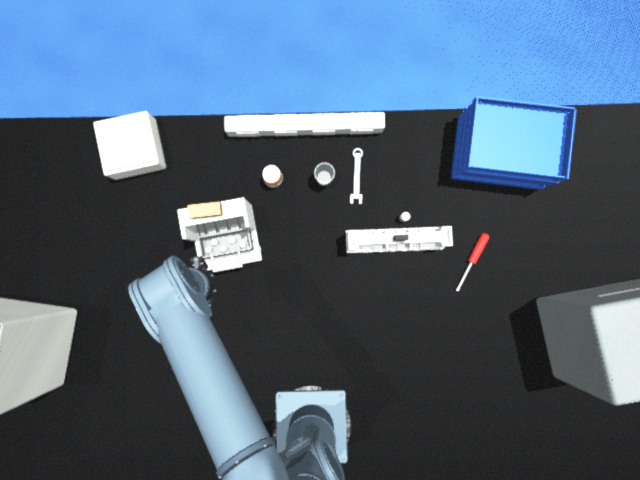

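Run:
```python
import cv2,numpy as np
a=cv2.imread("pics/a_scene.png",0)[180:260,355:460].astype(np.float32);b=cv2.imread("pics/au2.png",0)[180:260,355:460].astype(np.float32)
# handle/front wall region shift
for n,(y0,y1,x0,x1) in dict(handle=(0,45,10,60),wall=(5,60,25,65),housing=(0,80,0,105)).items():
    w=cv2.createHanningWindow((x1-x0,y1-y0),cv2.CV_32F); print(n,cv2.phaseCorrelate(a[y0:y1,x0:x1].copy(),b[y0:y1,x0:x1].copy(),w))
```

```text
handle ((0.07584092751546834, 0.45046983930948414), 0.9708647205564711)
wall ((0.02537654551980495, -0.0847584251474558), 0.9762540580828984)
housing ((0.012725636876730562, -0.06098539034829997), 0.9327304788209774)
```

Run:
```python
import cv2,numpy as np
a=cv2.imread("pics/a_scene.png");b=cv2.imread("pics/au2.png")
f=lambda i:cv2.resize(i[182:222,365:425],None,fx=6,fy=6,interpolation=cv2.INTER_CUBIC)
d=cv2.absdiff(f(a),f(b)); cv2.imwrite("pics/av.png",np.vstack([np.hstack([f(a),f(b)]),np.hstack([d,np.clip(d*2,0,255)])]))
```

```text
(no output)
```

View pics/av.png

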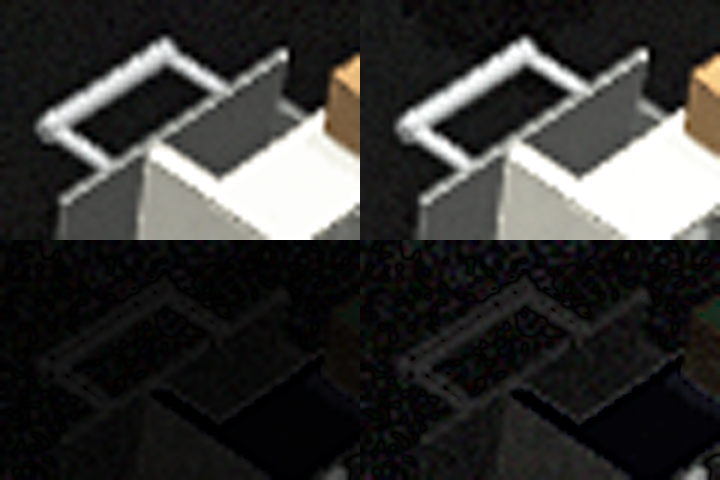

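The before and after views of the handle and front wall match to within noise, so the bin is shut. The arm is clear, so I'm handing in.

```bash
python3 -c "
from plant import r
print(r.hand_in()); print(r.read_state()['t'])"
```

```text
the job is handed in; nothing more can be done
None
the job is handed in; nothing more can be done
```

I finished the whole job and handed it in at about 53 s of the 210 s allowed.

**What I did:**
- I tipped the bin by its handle to the stop.
- I took out the only two plates present, from the two middle grooves, and stood them in rack slots 1 and 3.
- I laid the lock bar in the saddles and then swung the bin shut.

**Last checks:**
- **Plates:** Both look upright in the scene image. I felt floor contact at the same height for each, and they sit within about 0.5 mm of centre by my estimate.
- **Lock bar:** It lies between the prongs and end stops at both posts. It touched down at the expected height and was not knocked aside.
- **Bin:** The handle stopped moving while the push rose to about 31 N. The before and after scene images match to within noise, apart from a 0.45 px reading at the handle, which I took as background change.
- **Other objects:** They look unmoved in the scene and top pictures.

**What disagreed:**
- **Finger length:** The real fingertips sit about 31 mm behind the reported tool point. My first handle pinch closed above the bar for this reason, with no harm done, and I corrected for it afterwards.
- **Plate tilt:** The held plates were tilted about 0.05 rad more than the bin geometry implied. I corrected this from the pictures.
- **Slot floor:** Floor contact came about 2 mm lower than I had computed.
- **Detection:** The trained network did not find the lock bar in the wrist picture, so I located it by hand from its corners.

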